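# Make up two optics kits from the stock of parts

### The job

Make up two bench kits from the optics parts standing on the table: into the three-compartment tray go the mirror mount, the beam-splitter cube and the tallest pillar post, and into the two-compartment tray go the lens holder and the shortest pillar post. Each part gets a compartment to itself and stands upright on its floor, the posts in the small end compartments and the optics in the large ones. Set the three optics (mirror mount, cube, lens holder) down rather than letting them drop, and leave the middle-height post standing where it is.

Things in the scene. Friction and masses are not known exactly. Their poses are not given: they have to be found in the camera images.
- mirror_mount_center (a point): Loose black mirror mount, upright: two square plates one behind the other, 50 mm wide (y), 50 high, together 26 deep (x); round 25 mm mirror on the -x face, two steel adjuster knobs stick 14 mm out of the +x face. Point: centre of the plates, 25 mm above the underside; z up. Grip the flat sides at y = -25 and +25 mm. Yaw up to 0.55 rad. 0.1 to 0.17 kg.
- lens_holder_center (a point): Loose black lens holder: upright plate 46 mm wide (y), 12 thick (x) with a round 29 mm glass lens, in the middle of a foot 46 (y) x 36 (x) mm, 8 thick; 54 mm high over all. Point: centre of the whole, 27 mm above the underside; z up. Grip the plate's flat sides at y = -23 and +23 mm. Yaw up to 0.55 rad. 0.09 to 0.16 kg.
- splitter_cube_center (a point): Loose black beam-splitter cube housing, 40 x 40 mm and 40 high, a round glass window in each of the four sides, and on top a bright round cover 31 mm across, 4 thick (44 mm high over all). Point: on its upright axis, 22 mm above the underside; x and y square to the sides, z up. Yaw up to 0.55 rad. 0.1 to 0.19 kg.
- post_tall_center (a point): Loose aluminium pillar post standing on a round flange: 90 mm tall, the tallest of three otherwise equal posts of 50, 70 and 90 mm. Shaft 25 mm in diameter with a dark groove near the top; flange 36 mm in diameter, 6 thick. Point: on its axis half-way up, 45 mm above its underside; z up. 0.21 to 0.37 kg.
- post_short_center (a point): Loose aluminium pillar post standing on a round flange: 50 mm tall, the shortest of three otherwise equal posts of 50, 70 and 90 mm. Shaft 25 mm in diameter with a dark groove near the top; flange 36 mm in diameter, 6 thick. Point: on its axis half-way up, 25 mm above its underside; z up. 0.12 to 0.21 kg.
- post_mid_center (a point): Loose aluminium pillar post standing on a round flange: 70 mm tall, the middle one of three otherwise equal posts of 50, 70 and 90 mm. Shaft 25 mm in diameter with a dark groove near the top; flange 36 mm in diameter, 6 thick. Point: on its axis half-way up, 35 mm above its underside; z up. It stays where it is.
- tray3: White kit tray, fixed, 224 (y) x 84 (x) mm, 14 high, three compartments in a row along y. Floor and walls 4 mm thick, walls 10 mm above the floor. Origin: centre of the underside, on the table; z up; yaw up to 0.22 rad. Small compartment at the -y end: 76 (x) x 56 (y) mm inside, centred at y = -80 mm. The two large compartments are 76 x 76 mm inside, centred at y = -10 and y = +70 mm (x = 0).
- tray2: White kit tray, fixed, 144 (y) x 84 (x) mm, 14 high, two compartments in a row along y. Floor and walls 4 mm thick, walls 10 mm above the floor. Origin: centre of the underside, on the table; z up; yaw up to 0.22 rad. Small compartment at the -y end: 76 (x) x 56 (y) mm inside, centred at y = -40 mm. The one large compartment is 76 x 76 mm inside, centred at y = +30 mm (x = 0).
There are look-alikes about, which are no part of the job. Leave any red look-alike of the part that bears splitter_cube_center alone.

How it is judged (in metres and radians):
At the end, for the whole second after the job is handed in: Each of the five stands upright (0.1 rad), at rest, on the floor of its compartment, within 30 mm across and 28 mm (posts 20 mm) along the tray of the compartment's centre; mirror mount and cube in either large one of the big tray; the middle post upright, within 20 mm of its start (height (world z) of mirror_mount_center between 0.026 and 0.033 m and angle between each of mirror_mount_center, lens_holder_center, splitter_cube_center, post_tall_center, post_short_center, post_mid_center's own z axis and vertical below 0.1 rad and linear speed of each of mirror_mount, lens_holder, splitter_cube, post_tall, post_short below 0.02 m/s and height (world z) of lens_holder_center between 0.028 and 0.035 m and height (world z) of splitter_cube_center between 0.023 and 0.03 m and height (world z) of post_tall_center between 0.046 and 0.053 m and height (world z) of post_short_center between 0.026 and 0.033 m and (((x of mirror_mount_center in the frame of tray3 between -0.03 and 0.03 m and y of mirror_mount_center in the frame of tray3 between -0.038 and 0.018 m) and (x of splitter_cube_center in the frame of tray3 between -0.03 and 0.03 m and y of splitter_cube_center in the frame of tray3 between 0.042 and 0.098 m)) or ((x of mirror_mount_center in the frame of tray3 between -0.03 and 0.03 m and y of mirror_mount_center in the frame of tray3 between 0.042 and 0.098 m) and (x of splitter_cube_center in the frame of tray3 between -0.03 and 0.03 m and y of splitter_cube_center in the frame of tray3 between -0.038 and 0.018 m))) and x of post_tall_center in the frame of tray3 between -0.03 and 0.03 m and y of post_tall_center in the frame of tray3 between -0.1 and -0.06 m and x of lens_holder_center in the frame of tray2 between -0.03 and 0.03 m and y of lens_holder_center in the frame of tray2 between 0.002 and 0.058 m and x of post_short_center in the frame of tray2 between -0.03 and 0.03 m and y of post_short_center in the frame of tray2 between -0.06 and -0.02 m and distance of post_mid_center from where it was at the start of the episode below 0.02 m); the robot touches nothing.
It fails at once if the mirror mount is dropped (falls freely faster than 0.7 m/s, about 25 mm) (linear speed of mirror_mount above 0.7 m/s and contact force between mirror_mount and the fingers below 0.05 N).
It fails at once if the cube is dropped (falls freely faster than 0.7 m/s, about 25 mm) (linear speed of splitter_cube above 0.7 m/s and contact force between splitter_cube and the fingers below 0.05 N).
It fails at once if the lens holder is dropped (falls freely faster than 0.7 m/s, about 25 mm) (linear speed of lens_holder above 0.7 m/s and contact force between lens_holder and the fingers below 0.05 N).
It fails at once if the middle post is moved by more than 20 mm (distance of post_mid_center from where it was at the start of the episode above 0.02 m).
It also fails if it takes over 109 s, if anything falls off the work surface, if the arm or the gripper's body presses on something with over 40 N, if the wrist force passes 120 N, or if a joint passes its speed limit or range.

### The arm

A 7-joint arm with a two-finger parallel gripper is mounted at the origin on the work surface. World frame = base frame: x ahead of the robot, y to its left, z up, the work surface at z = 0. Lengths are in mm, angles in rad, forces in N, time in s.
With the tool pointing down it reaches from about 400 to 875 mm from the base axis. Payload 4.4 kg.
Tool frame: the origin (TCP) lies on the centre line of the jaws, within the pads' length; the fingertips stand 8 mm ahead of it and the grasp point (between the pads) lies 11 mm behind it; x points along the fingers, z is the direction in which the jaws open and shut, and the axes are right-handed (so a half turn about x gives the same grasp; the last joint's range is limited). The gripper opens to 85 mm and grips with 20 to 120 N. Pads are 22 mm wide; open, the fingers measure 114 mm over their backs; the gripper's body (76 mm by 85 mm) begins 54 mm behind the grasp point. The pads swing forward as they close: fully open they stand 13 mm farther back than shut.
Start: joints at [-1.339, 0.628, 0.038, 1.517, -0.027, 0.996, -0.02], TCP at [190.698, 621.411, 239.313] pointing down, gripper open.
Joint ranges: [-3.06, 3.06], [-0.37, 2.12], [-1.25, 1.32], [0.18, 2.47], [-1.1, 4.24], [0.23, 1.98], [-2.94, 2.94]. Speed limits (rad/s): [2.57, 2.57, 3.14, 3.14, 3.14, 3.14, 3.14].

### API

Orientations are given as [roll, pitch, yaw] about the fixed x, y, z axes, in that order (R = Rz(yaw) Ry(pitch) Rx(roll)).
In Python, from cell import ctrl, get_image, camera_params gives the robot as it stands. The module is installed in compiled form; this text tells all that it offers.
- The arm moves only by the shell command python3 -m handwheel 'ROWS'. ROWS is text: rows parted by semicolons, each of 7 numbers parted by spaces: the opening, from -1 (shut) to 1 (fully open), then the shift along the tool's x, y, z in mm, then the turn, a rotation vector about the tool's x, y, z in rad. In form: grip x y z wx wy wz; .... A call has 1 to 10 rows; each row shifts and turns the pose as measured when the row begins, along the tool's axes as they then stand; what a row does not reach is not made up. A row lasts 1/10 s, in which the tool goes at most 50 mm and 8.59 degrees, less where a joint would pass 70% of its speed; a pose out of reach is approached as far as the arm can. A call with a gripper value outside its range is refused whole. The fingers move at their own pace and stop on an object; the grip force is fixed at half the most. Time passes only in rows, so rows that do not move let the fingers close. It gives the time, the measured TCP pose, the force and the opening at its end, in the units of the state.
- ctrl.read_state(): the state, without advancing time (a new reading comes with each control period).
- get_image(name): name is "side" or "top" or "wrist"; returns the picture (400x640x3 uint8, blue, green, red); there is no depth.
- camera_params(name): a dict with "fx", "fy", "cx", "cy" (pixels), "eye" and "orientation" of the camera in the world. Camera axes: x right, y up, looking along -z (the intrinsics and any distortion apply to the point x, -y, -z); pixel columns grow to the right and rows downward; lengths in mm; the calibration is good to about 2 mm. The wrist camera is an equidistant fisheye: a pixel r from the principal point sees the ray r / f radians off the axis. A picture is of the moment at which its call begins: read the wrist's pose just before it. camera_params takes no time and is no camera call; for the wrist camera it gives the pose at the moment of the call.
- ctrl.finish_job(): hands the job in, once; it reports no verdict.
The state is a dict: "clock": time; "qpos": joint angles; "qd": joint speeds; "tau": joint torques, N m; "eef_pos": TCP position; "tool_rot": TCP orientation; "force": force on the tool from outside, world axes, zero at the start; "torque": the same for the moment, N m; "width": finger opening in mm.
Only numpy, scipy, OpenCV 4.12 (cv2) and the standard library are available. Lean on these libraries where they do the work, as an engineer would, in place of code of your own. Each camera call takes 0.05 s, during which the arm holds its last target.

## Working session

There is one attempt and no reset: what is moved stays moved. The work goes in short steps, Python scripts to look and compute and a shell command to move; the robot and the scene stay as the last step left them, time stands still between calls to the robot, and variables do not carry over. Pictures are saved under pics/ and viewed, and the job is handed in when it is done.

```bash
mkdir -p pics
python3 - <<'E'
from cell import ctrl,get_image,camera_params
import cv2
print(ctrl.read_state())
for n in("side","top","wrist"):
    print(n,camera_params(n)); cv2.imwrite(f"pics/{n}0.png",get_image(n))
E
```

```text
{'clock': 0.0, 'qpos': array([-1.33882179,  0.62932753,  0.03842036,  1.51837964, -0.02699762,
        0.99626953, -0.01999206]), 'qd': array([-0.00096197, -0.0010749 ,  0.0005725 ,  0.00021826, -0.00038965,
       -0.00012274,  0.00092866]), 'tau': array([ 4.27967288e-04, -5.63412809e+01,  1.22563317e+00, -1.93441916e+01,
        1.07320046e-02,  1.03817825e-02,  6.17324602e-06]), 'eef_pos': array([190.48896311, 620.82816082, 238.39699681]), 'tool_rot': array([-3.13460057,  1.56892958, -1.86155234]), 'force': array([ 0.28262945, -0.38418933,  0.83545005]), 'torque': array([-0.01842908, -0.03004216,  0.02330938]), 'width': 85.53659614933815}
side {'fx': 391.37545072669514, 'fy': 391.37545072669514, 'cx': 319.0861418673927, 'cy': 201.26346820013396, 'eye': array([ 377.56365555, -626.11786078,  618.26624261]), 'orientation': array([ 0.85076324, -0.01802227, -0.17916915])}
top {'fx': 468.3996702365299, 'fy': 468.3996702365299, 'cx': 316.1168292694292, 'cy': 196.5300859681299, 'eye': array([421.76505905,   9.68207386, 995.39406631]), 'orientation': array([ 0.07901892, -0.03184617, -1.55072409])}
wrist {'fx': 309.70691628693146, 'fy': 309.70691628693146, 'cx': 318.70654777893833, 'cy': 202.8447162100659, 'eye': array([127.16837526, 640.00502255, 373.33997045]), 'orientation': array([-0.26429812,  0.00221609,  1.27312971])}
```

View pics/top0.png

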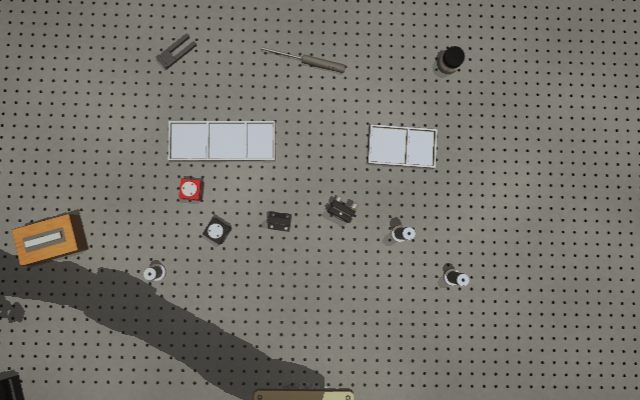

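View pics/side0.png

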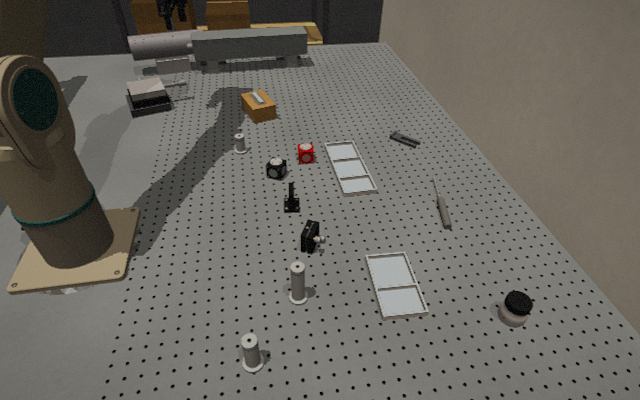

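View pics/wrist0.png

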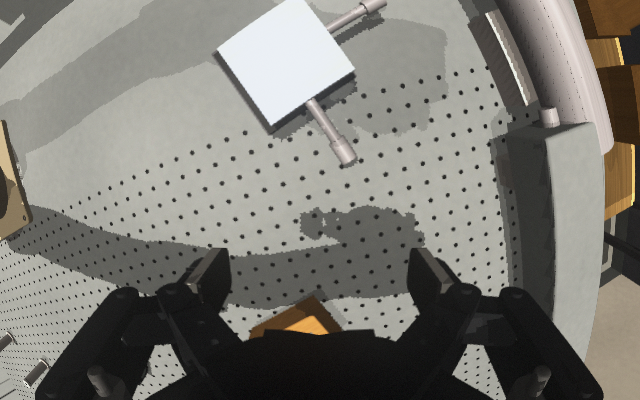

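The top view shows tray3 at (222,141), tray2 at (402,147), a red cube at (190,189), a black cube at (216,231), the lens holder at (279,221), the mirror mount at (342,209), and posts at (155,272), (402,234) and (457,279). I'll write helpers and measure next.

```bash
cat > h.py <<'E'
import numpy as np, cv2
from scipy.spatial.transform import Rotation as Ro
from cell import ctrl,get_image,camera_params
def Rm(o): return Ro.from_euler('xyz',o).as_matrix()
def ray(c,u,v):
    x=(u-c['cx'])/c['fx']; y=(v-c['cy'])/c['fy']
    if c.get('fish'):
        r=np.hypot(x,y); d=np.array([np.sin(r)*x/max(r,1e-9),-np.sin(r)*y/max(r,1e-9),-np.cos(r)])
    else: d=np.array([x,-y,-1.])
    return Rm(c['orientation'])@d
def plane(c,u,v,z):
    d=ray(c,u,v); e=np.array(c['eye']); return e+d*(z-e[2])/d[2]
def proj(c,p):
    q=Rm(c['orientation']).T@(np.array(p)-c['eye']); x,y,z=q[0],-q[1],-q[2]
    if c.get('fish'):
        s=np.hypot(x,y); t=np.arctan2(s,z); x,y=t*x/s,t*y/s
    else: x,y=x/z,y/z
    return np.array([c['cx']+c['fx']*x,c['cy']+c['fy']*y])
def cross(c1,p1,c2,p2):
    d1,d2=ray(c1,*p1),ray(c2,*p2); e1,e2=c1['eye'],c2['eye']
    A=np.stack([d1,-d2],1); t=np.linalg.lstsq(A,e2-e1,rcond=None)[0]
    a,b=e1+d1*t[0],e2+d2*t[1]; return (a+b)/2,np.linalg.norm(a-b)
def cam(n):
    c=camera_params(n)
    if n=='wrist': c['fish']=1
    return c
E
python3 - <<'E'
from h import *
im=cv2.imread('pics/top0.png');c=cam('top')
print(plane(c,320,395,0),plane(c,222,141,0))
cv2.imwrite('pics/topA.png',cv2.resize(im[115:295,140:310],None,fx=3.3,fy=3.3,interpolation=cv2.INTER_CUBIC))
cv2.imwrite('pics/topB.png',cv2.resize(im[115:295,310:480],None,fx=3.3,fy=3.3,interpolation=cv2.INTER_CUBIC))
s=cv2.imread('pics/side0.png')
cv2.imwrite('pics/sideA.png',cv2.resize(s[120:385,220:440],None,fx=2.2,fy=2.2,interpolation=cv2.INTER_CUBIC))
# trays
hsv=cv2.cvtColor(im,cv2.COLOR_BGR2HSV)
m=((im.min(2)>165)).astype(np.uint8)
m=cv2.morphologyEx(m,cv2.MORPH_CLOSE,np.ones((5,5)))
for k in cv2.findContours(m,0,1)[0]:
    if cv2.contourArea(k)<60: continue
    r=cv2.minAreaRect(k); b=cv2.boxPoints(r)
    print(np.round(r[0],1),np.round(r[1],1),r[2]); 
    if cv2.contourArea(k)>1000:
        P=np.array([plane(c,*q,14)[:2] for q in b]); print(P.round(1).tolist(),P.mean(0), [np.linalg.norm(P[i]-P[i-1]) for i in range(4)])
E
```

```text
[ 9.05604269e+01 -3.67044545e+01 -1.13686838e-13] [615.83031135 183.33634748   0.        ]
[456.5 279.5] [11. 23.] 90.0
[154.1 273.9] [12.6 20.2] 85.91438293457031
[ 41.8 239.5] [ 5.2 34.9] 74.05460357666016
[403.6 234.5] [11.7 22.1] 77.90524291992188
[215.  230.5] [13. 12.] 90.0
[188.5 188.5] [13. 13.] 90.0
[402.9 145.6] [67.  38.4] 4.085616588592529
[[575.4, -129.0], [658.1, -133.9], [651.7, -277.9], [568.7, -271.9]] [ 613.44245072 -203.17084637] [np.float64(143.14588233475624), np.float64(82.88491275391358), np.float64(144.1231730627613), np.float64(83.220225451438)]
[220.5 140. ] [ 38. 105.] 90.0
[[652.8, 295.6], [658.9, 74.8], [577.5, 72.6], [572.0, 291.9]] [615.29346241 183.72387873] [np.float64(80.8994375637547), np.float64(220.84776845841876), np.float64(81.46923490729817), np.float64(219.43484114519975)]
```

View pics/topA.png

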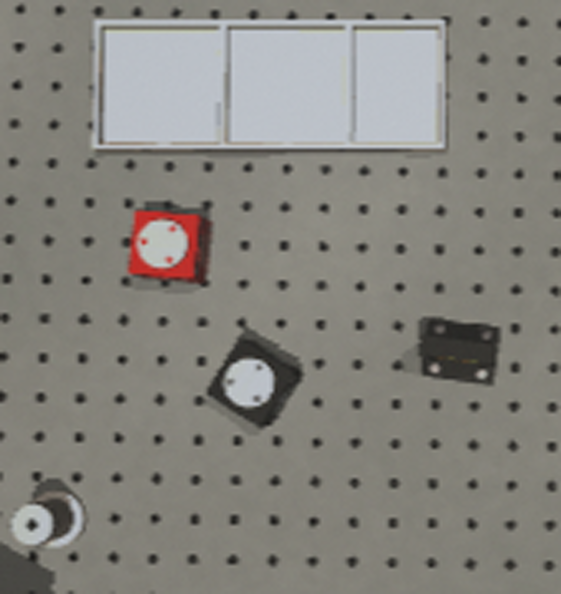

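View pics/topB.png

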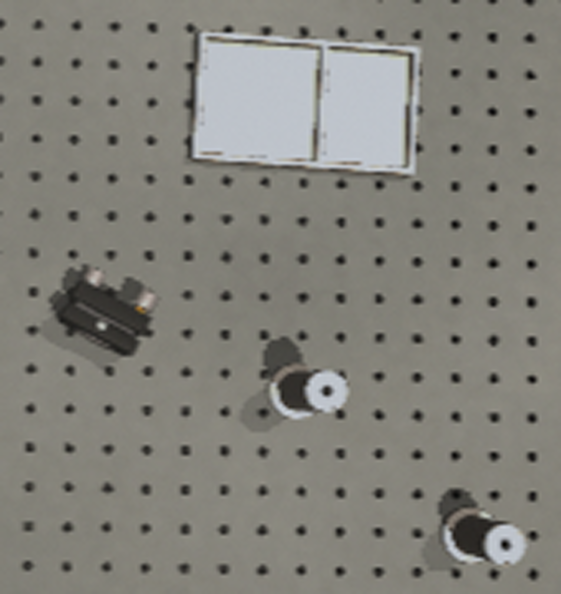

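View pics/sideA.png

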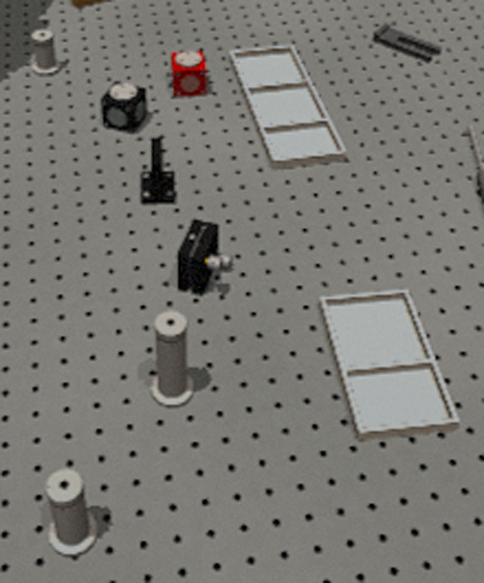

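The posts' heights need two views to settle, so I'll cross the cap pixels from both and mask the dark parts.

Run:
```python
from h import *
t=cam('top');s=cam('side')
for n,a,b in [('pL',(149.7,273.8),(239.1,135.5)),('pC',(409.1,233.5),(297.7,266.4)),('pR',(463,280.2),(249.1,340.5)),('cube',(215.2,231.1),(276.4,161.4)),('red',(188.8,188.8),(306,146.5))]:
    p,e=cross(t,a,s,b); print(n,p.round(1),round(e,1))
im=cv2.imread('pics/top0.png'); g=im.max(2)
for n,(x0,y0,x1,y1),z in [('lens',(262,208,296,236),8),('mount',(322,194,362,226),50),('cube',(200,212,234,248),40)]:
    m=(g[y0:y1,x0:x1]<62).astype(np.uint8)
    k=max(cv2.findContours(m,0,1)[0],key=cv2.contourArea)+[x0,y0]
    r=cv2.minAreaRect(k);b=cv2.boxPoints(r);P=np.array([plane(t,*q,z)[:2] for q in b])
    d=np.diff(P,axis=0); print(n,r,P.mean(0).round(1),np.linalg.norm(d,axis=1).round(1),np.degrees(np.arctan2(d[:,1],d[:,0])).round(1))
for n,C,yw,L in [('t3',(615.3,183.7),.028,112),('t2',(613.4,-203.2),-.044,72)]:
    R=Ro.from_euler('z',yw).as_matrix()
    print(n,[proj(s,R@[i,j,0]+[*C,14]).round(0).tolist() for i,j in((-42,-L),(42,-L),(42,L),(-42,L))])
st=ctrl.read_state(); print(Rm(st['tool_rot']).round(3))
```

```text
pL [337.1 306.6  51.7] 0.8
pC [ 426.8 -198.9   93.2] 1.2
pR [ 337.4 -310.7   73. ] 1.3
cube [424.5 182.6  44.1] 2.3
red [508.6 239.   43.4] 1.9
lens ((278.2077331542969, 220.83848571777344), (22.69835662841797, 17.240825653076172), 7.125016689300537) [447.6  58.5] [36.2 47.7 36.2] [ -5.5 -95.9 174.3]
mount ((340.3536682128906, 211.68292236328125), (28.267452239990234, 18.428504943847656), 38.65980529785156) [467.6 -68.6] [37.5 57.2 37.4] [ -37.5 -127.5  142.2]
cube ((216.80767822265625, 230.5384521484375), (21.910654067993164, 21.0786075592041), 33.690067291259766) [424.6 180.2] [42.2 44.5 42.1] [ -31.7 -122.4  148.1]
t3 [[344.0, 193.0], [378.0, 189.0], [353.0, 140.0], [324.0, 143.0]]
t2 [[384.0, 318.0], [430.0, 313.0], [406.0, 252.0], [366.0, 256.0]]
[[-0.    -0.956  0.293]
 [-0.001  0.293  0.956]
 [-1.     0.    -0.002]]
```

The heights sort the posts: left is short at 51.7, centre is tall at 93.2, and right is the middle one at 73.0, all within calibration.

Candidates for the cube are the red one at (190,189) and the black one at (216,231). I choose the black one, and the crop confirms it. For the tall post I choose (409,233), for the short post (150,274), and (463,280) stays. Next is a planning helper.

```bash
cat >> h.py <<'E'
def plan(x,y,z,adeg,step=45,dang=8.3,hint=None):
    """suggest rows to reach TCP x,y,z with opening axis at world angle adeg (mod 180)"""
    s=ctrl.read_state(); R=Rm(s['tool_rot']); p=np.array(s['eef_pos']); a=np.degrees(np.arctan2(R[1,2],R[0,2]))
    d=(adeg-a+90)%180-90
    if hint=='+' and d<0: d+=180
    if hint=='-' and d>0: d-=180
    T=np.array([x,y,z])-p; n=int(max(1,np.ceil(max(np.linalg.norm(T)/step,abs(d)/dang))))
    print('at',p.round(1),'ang',round(a,1),'turn',round(d,1),'n',n,'tilt',(R.T@[0,0,-1]).round(3),'t',round(s['clock'],2),'w',round(s['width'],1),'F',s['force'].round(1),'j1',s['qpos'][0].round(2),'j7',s['qpos'][6].round(2))
    for i in range(n):
        b=np.radians(a+d*i/n); t=T/n
        ty=-np.sin(b)*t[0]+np.cos(b)*t[1]; tz=np.cos(b)*t[0]+np.sin(b)*t[1]
        print(f"  {-t[2]:.0f} {ty:.0f} {tz:.0f}  {-np.radians(d/n):.3f}")
E
python3 -c "
from h import *
plan(424.6,181.3,150,-32,hint='-')"
```

```text
at [190.6 620.9 238.6] ang 72.9 turn -104.9 n 13 tilt [ 1.    -0.     0.002] t 0.15 w 85.4 F [-0.6  0.8 -0.4] j1 -1.34 j7 -0.02
  7 -27 -27  0.141
  7 -31 -23  0.141
  7 -34 -18  0.141
  7 -36 -14  0.141
  7 -37 -8  0.141
  7 -38 -3  0.141
  7 -38 2  0.141
  7 -38 8  0.141
  7 -36 13  0.141
  7 -34 18  0.141
  7 -31 22  0.141
  7 -28 27  0.141
  7 -24 30  0.141
```

```bash
python3 -m handwheel '1 7 -27 -27 0.141 0 0;1 7 -31 -23 0.141 0 0;1 7 -34 -18 0.141 0 0;1 7 -36 -14 0.141 0 0;1 7 -37 -8 0.141 0 0;1 7 -38 -3 0.141 0 0;1 7 -38 2 0.141 0 0;1 7 -38 8 0.141 0 0;1 7 -36 13 0.141 0 0;1 7 -34 18 0.141 0 0'; python3 -c "
from h import *
plan(424.6,181.3,150,-32)"
```

```text
clock: 1.15
eef_pos: [365.1, 273.3, 163.8]
tool_rot: [2.168, 1.566, 1.987]
force: [1.1, 0.3, -1.0]
width: 85.0
at [365.1 273.3 163.8] ang -10.4 turn -21.6 n 3 tilt [ 1.    -0.004  0.003] t 1.15 w 85.0 F [ 1.1  0.3 -1. ] j1 -0.97 j7 -0.51
  5 -27 25  0.126
  5 -23 28  0.126
  5 -20 31  0.126
```

Tracking is good. I'll finish the approach and look with the wrist camera.

```bash
python3 -m handwheel '1 5 -27 25 0.126 0 0;1 5 -23 28 0.126 0 0;1 5 -20 31 0.126 0 0;1 0 0 0 0 0 0'; python3 -c "
from h import *
plan(424.6,181.3,22,-32)
c=cam('wrist');im=get_image('wrist')
cv2.imwrite('pics/w1.png',im)
for n,p in dict(cube=(424.6,181.3,44),lens=(447.6,58.5,54),mount=(467,-68,50),red=(508.6,239,44)).items(): print(n,proj(c,p).round(0))
"
```

```text
clock: 1.55
eef_pos: [427.3, 171.2, 147.2]
tool_rot: [2.578, 1.569, 1.993]
force: [-0.3, 0.8, 0.2]
width: 85.5
at [427.3 171.2 147.2] ang -33.6 turn 1.6 n 3 tilt [ 1.    -0.001  0.001] t 1.55 w 85.5 F [-0.3  0.8  0.2] j1 -0.76 j7 -0.54
  42 2 -3  -0.009
  42 2 -3  -0.009
  42 2 -3  -0.009
cube [309. 196.]
lens [408. 297.]
mount [467. 359.]
red [359.  75.]
```

View pics/w1.png

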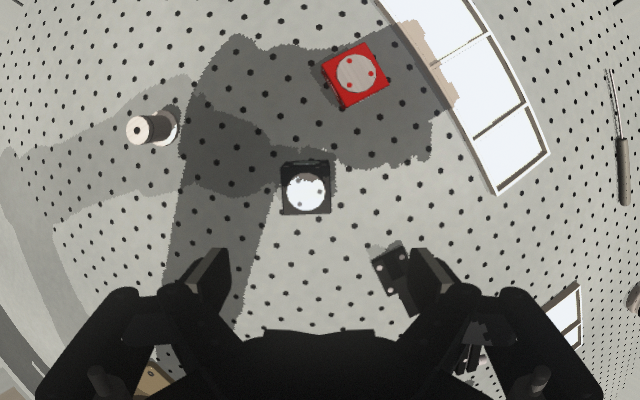

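The wrist view shows the black cube's cover at (306,191), with its sides square to the jaws, and the red cube well clear at (356,73). Going down.

```bash
python3 -c "
from h import *
c=cam('wrist'); print(plane(c,306,191,44).round(1), plane(c,356,73,44).round(1))"
python3 -m handwheel '1 40 1 -2 -0.02 0 0;1 40 1 -2 0 0 0;1 30 1 -2 0 0 0;1 8 0 -2 0 0 0;1 0 0 0 0 0 0'; python3 -c "
from h import *
plan(424.6,181.3,21,-32)"
```

```text
[422.9 188.2  44. ] [505.6 244.4  44. ]
clock: 2.1
eef_pos: [419.6, 188.6, 26.1]
tool_rot: [2.247, 1.561, 1.7]
force: [-0.7, -1.0, 0.1]
width: 85.3
at [419.6 188.6  26.1] ang -31.3 turn -0.7 n 1 tilt [ 1.    -0.008  0.006] t 2.1 w 85.3 F [-0.7 -1.   0.1] j1 -0.62 j7 -0.33
  5 -4 8  0.012
```

```bash
python3 -m handwheel '1 3 -1 5 0 0 0;1 2 0 0 0 0 0;1 0 0 0 0 0 0'; python3 -c "
from h import *
plan(424.2,184,21,-32)
plan(424.2,184,21,-32)
cv2.imwrite('pics/w2.png',get_image('wrist'))"
```

```text
clock: 2.4
eef_pos: [423.8, 187.2, 21.9]
tool_rot: [2.093, 1.559, 1.55]
force: [0.1, -0.2, -0.1]
width: 85.6
at [423.8 187.2  21.9] ang -31.1 turn -0.9 n 1 tilt [ 1.    -0.01   0.006] t 2.4 w 85.6 F [ 0.1 -0.2 -0.1] j1 -0.61 j7 -0.28
  1 -3 2  0.016
at [423.8 187.2  21.9] ang -31.1 turn -0.9 n 1 tilt [ 1.    -0.01   0.006] t 2.4 w 85.6 F [ 0.1 -0.2 -0.1] j1 -0.61 j7 -0.28
  1 -3 2  0.016
```

View pics/w2.png

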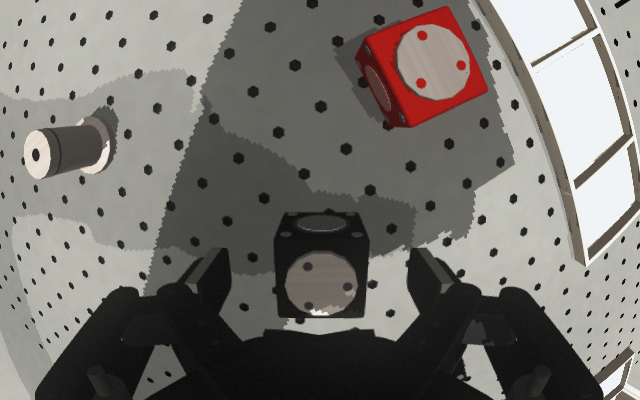

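The cube is centred between the pads, its cover at (321,285) and the pads at about (210,280) and (432,280). Closing.

```bash
python3 -m handwheel '-1 0 0 0 0 0 0;-1 0 0 0 0 0 0;-1 0 0 0 0 0 0;-1 0 0 0 0 0 0;-1 0 0 0 0 0 0'; python3 -c "
from h import *
plan(424.2,184,21,-32)"
```

```text
clock: 2.95
eef_pos: [425.0, 187.6, 23.8]
tool_rot: [1.848, 1.557, 1.306]
force: [-0.4, -0.1, -1.4]
width: 39.0
at [425.  187.6  23.8] ang -31.1 turn -0.9 n 1 tilt [ 1.    -0.013  0.004] t 2.95 w 39.0 F [-0.4 -0.1 -1.4] j1 -0.61 j7 -0.28
  3 -3 1  0.016
```

```bash
python3 -m handwheel '-1 -30 0 0 0 0 0;-1 -40 0 0 0 0 0;-1 -30 0 0 0 0 0'; python3 -c "
from h import *
plan(613.3,253.7,110,1.6)"
```

```text
clock: 3.25
eef_pos: [421.8, 184.7, 122.7]
tool_rot: [2.711, 1.56, 2.168]
force: [0.9, 1.1, -1.1]
width: 39.2
at [421.8 184.7 122.7] ang -31.2 turn 32.8 n 5 tilt [ 1.    -0.005  0.01 ] t 3.25 w 39.2 F [ 0.9  1.1 -1.1] j1 -0.79 j7 -0.41
  3 32 26  -0.114
  3 28 29  -0.114
  3 25 32  -0.114
  3 21 35  -0.114
  3 17 37  -0.114
```

```bash
python3 -m handwheel '-1 3 32 26 -0.114 0 0;-1 3 28 29 -0.114 0 0;-1 3 25 32 -0.114 0 0;-1 3 21 35 -0.114 0 0;-1 3 17 37 -0.114 0 0;-1 0 0 0 0 0 0'; python3 -c "
from h import *
plan(613.3,253.7,28,1.6)"
```

```text
clock: 3.85
eef_pos: [617.3, 258.0, 110.1]
tool_rot: [1.909, 1.559, 1.96]
force: [-0.7, -0.7, -1.1]
width: 39.1
at [617.3 258.  110.1] ang 2.9 turn -1.3 n 2 tilt [ 1.    -0.011  0.004] t 3.85 w 39.1 F [-0.7 -0.7 -1.1] j1 -0.63 j7 -0.07
  41 -2 -2  0.012
  41 -2 -2  0.012
```

```bash
python3 -m handwheel '-1 35 -2 -2 0.02 0 0;-1 30 -2 -2 0 0 0;-1 10 0 0 0 0 0;-1 0 0 0 0 0 0'; python3 -c "
from h import *
plan(613.3,253.7,28,1.6)
cv2.imwrite('pics/w3.png',get_image('wrist'))"
```

```text
clock: 4.25
eef_pos: [612.4, 254.1, 31.8]
tool_rot: [2.089, 1.559, 2.117]
force: [-0.4, -0.6, -0.5]
width: 39.0
at [612.4 254.1  31.8] ang 1.6 turn -0.0 n 1 tilt [ 1.    -0.011  0.006] t 4.25 w 39.0 F [-0.4 -0.6 -0.5] j1 -0.6 j7 -0.05
  4 -0 1  0.000
```

View pics/w3.png

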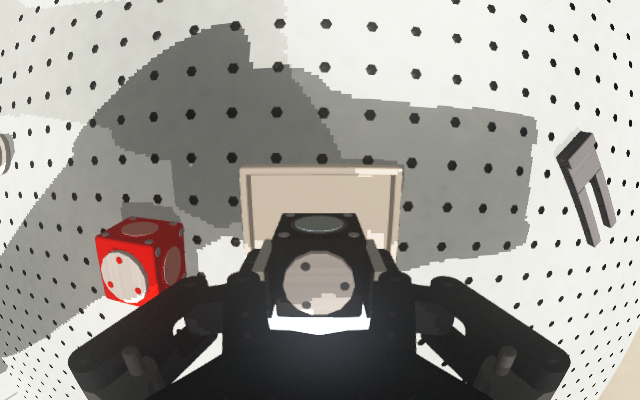

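The cube hangs centred in the end large compartment (240–403 px). I'll lower it gently until it makes contact.

```bash
python3 -m handwheel '-1 2 0 0 0 0 0;-1 1 0 0 0 0 0;-1 1 0 0 0 0 0'; python3 -m handwheel '-1 1 0 0 0 0 0;-1 0 0 0 0 0 0'
```

```text
clock: 4.6
eef_pos: [614.6, 255.0, 32.0]
tool_rot: [1.599, 1.558, 1.627]
force: [0.1, -0.3, -0.8]
width: 39.4
clock: 4.8
eef_pos: [615.4, 255.5, 32.3]
tool_rot: [1.434, 1.557, 1.463]
force: [-0.0, -0.1, -1.1]
width: 39.0
```

```bash
python3 -m handwheel '-1 4 0 0 0 0 0;-1 3 0 0 0 0 0'; python3 -c "
from h import *
plan(613.3,253.7,28,1.6)"
```

```text
clock: 5.0
eef_pos: [616.1, 255.8, 27.7]
tool_rot: [1.387, 1.556, 1.416]
force: [-7.9, -2.1, 28.0]
width: 39.0
at [616.1 255.8  27.7] ang 1.6 turn -0.0 n 1 tilt [ 1.    -0.015 -0.003] t 5.0 w 39.0 F [-7.9 -2.1 28. ] j1 -0.6 j7 -0.04
  -0 -2 -3  0.001
```

Contact at TCP z 27.7, as expected. Releasing.

```bash
python3 -m handwheel '-1 -1 0 0 0 0 0;0.6 0 0 0 0 0 0;0.6 0 0 0 0 0 0;0.6 0 0 0 0 0 0;0.6 -5 0 0 0 0 0;0.6 -15 0 0 0 0 0;1 -30 0 0 0 0 0;1 -40 0 0 0 0 0'; python3 -c "
from h import *
cv2.imwrite('pics/w4.png',get_image('wrist'))
plan(447.6,58.5,150,84.5);plan(447.6,58.5,150,-95.5,hint='-')"
```

```text
clock: 5.8
eef_pos: [612.2, 253.3, 117.1]
tool_rot: [2.183, 1.557, 2.211]
force: [0.4, 0.8, 0.8]
width: 85.8
at [616.9 254.3 125.2] ang 1.6 turn 82.9 n 10 tilt [ 1.    -0.015 -0.004] t 5.85 w 85.5 F [ 2.4 -0.4  4.4] j1 -0.63 j7 -0.08
  -2 -19 -17  -0.145
  -2 -16 -20  -0.145
  -2 -13 -22  -0.145
  -2 -10 -24  -0.145
  -2 -6 -25  -0.145
  -2 -3 -26  -0.145
  -2 1 -26  -0.145
  -2 5 -25  -0.145
  -2 8 -25  -0.145
  -2 12 -23  -0.145
at [616.9 254.3 125.2] ang 1.6 turn -97.1 n 12 tilt [ 1.    -0.015 -0.004] t 5.85 w 85.5 F [ 2.4 -0.4  4.4] j1 -0.63 j7 -0.08
  -2 -16 -15  0.141
  -2 -18 -12  0.141
  -2 -19 -10  0.141
  -2 -20 -7  0.141
  -2 -21 -4  0.141
  -2 -22 -1  0.141
  -2 -21 2  0.141
  -2 -21 5  0.141
  -2 -20 8  0.141
  -2 -19 11  0.141
  -2 -17 13  0.141
  -2 -15 16  0.141
```

View pics/w4.png

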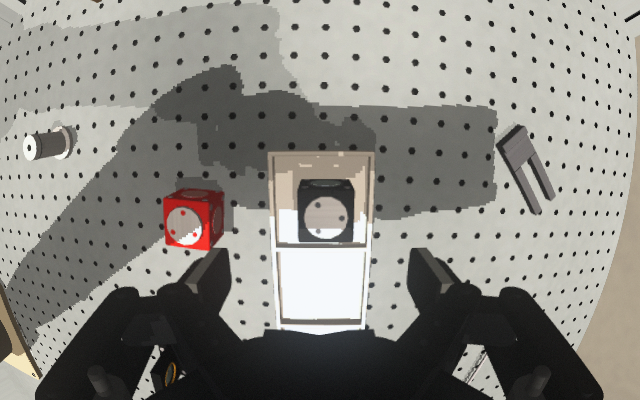

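The cube stands in its compartment at (326,212). Lens holder next.

```bash
python3 -m handwheel '1 -2 -19 -17 -0.145 0 0;1 -2 -16 -20 -0.145 0 0;1 -2 -13 -22 -0.145 0 0;1 -2 -10 -24 -0.145 0 0;1 -2 -6 -25 -0.145 0 0;1 -2 -3 -26 -0.145 0 0;1 -2 1 -26 -0.145 0 0;1 -2 5 -25 -0.145 0 0;1 -2 8 -25 -0.145 0 0;1 -2 12 -23 -0.145 0 0'; python3 -c "
from h import *
plan(447.6,58.5,150,84.5)"
```

```text
clock: 6.85
eef_pos: [455.3, 51.9, 153.9]
tool_rot: [-0.99, 1.533, 0.538]
force: [0.3, -1.1, -0.8]
width: 85.5
at [455.3  51.9 153.9] ang 87.6 turn -3.1 n 1 tilt [ 0.999  0.032 -0.021] t 6.85 w 85.5 F [ 0.3 -1.1 -0.8] j1 -0.09 j7 1.28
  4 8 6  0.054
```

```bash
sed -i "s/    for i in range(n):\n        b=/&/; s/^    print('at'.*/&\n    dn=R.T@[0,0,-1]; print('  level wy %.3f wz %.3f'%(-dn[2],dn[1]))/" h.py
python3 -m handwheel '1 0 6 6 0.05 0.02 0.03;1 0 2 0 0 0 0;1 0 0 0 0 0 0'; python3 -c "
from h import *
plan(447.6,58.5,20,84.5)
c=cam('wrist');im=get_image('wrist')
cv2.imwrite('pics/w5.png',im)
for n,p in dict(lens=(447.6,58.5,54),mount=(467,-68,50)).items(): print(n,proj(c,p).round(0))
"
```

```text
clock: 7.15
eef_pos: [446.1, 51.8, 156.6]
tool_rot: [-1.941, 1.567, -0.47]
force: [-0.0, 0.6, 0.1]
width: 85.3
at [446.1  51.8 156.6] ang 84.3 turn 0.2 n 4 tilt [1.    0.003 0.001] t 7.15 w 85.3 F [-0.   0.6  0.1] j1 -0.13 j7 1.22
  level wy -0.001 wz 0.003
  34 -0 2  -0.001
  34 -0 2  -0.001
  34 -0 2  -0.001
  34 -0 2  -0.001
lens [328. 206.]
mount [189. 239.]
```

View pics/w5.png

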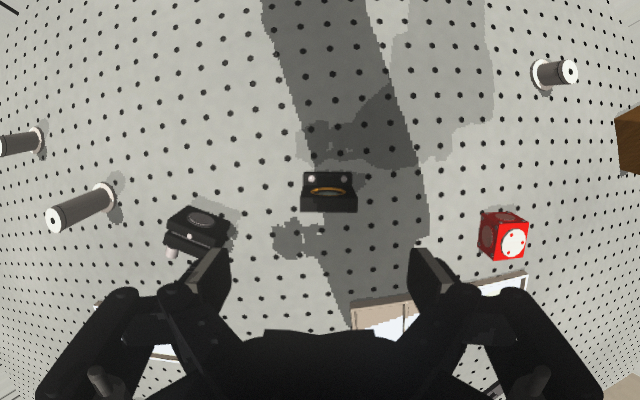

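The lens holder's plate top is at (329,203), parallel to the jaws, and the shift needed is about +6 mm in tool z, which agrees with the top view. Going down.

```bash
python3 -m handwheel '1 40 0 3 0 0 0;1 40 0 3 0 0 0;1 35 0 1 0 0 0;1 14 0 0 0 0 0;1 0 0 0 0 0 0'; python3 -c "
from h import *
plan(447.6,58.5,23,84.5)
cv2.imwrite('pics/w6.png',get_image('wrist'))
"
```

```text
clock: 7.7
eef_pos: [453.1, 59.6, 38.4]
tool_rot: [-1.938, 1.557, -0.461]
force: [-0.0, 0.4, 0.2]
width: 85.3
at [453.1  59.6  38.4] ang 84.6 turn -0.1 n 1 tilt [1.    0.013 0.005] t 7.7 w 85.3 F [-0.   0.4  0.2] j1 -0.1 j7 0.8
  level wy -0.005 wz 0.013
  15 5 -2  0.003
```

View pics/w6.png

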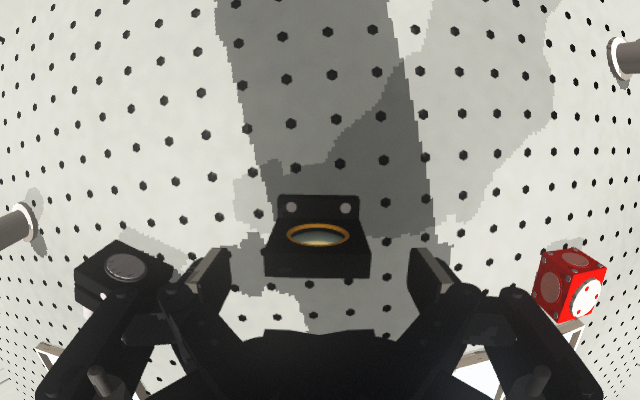

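```bash
python3 -c "
from h import *
c=cam('wrist'); print(plane(c,318,268,54).round(1),plane(c,265,278,54).round(1),plane(c,370,278,54).round(1),plane(c,318,195,8).round(1))"
python3 -m handwheel '1 8 3 0 0 0 0.01;1 6 2 -1 0 0 0;1 3 0 0 0 0 0'; python3 -c "
from h import *
plan(447.6,58.5,23,84.5)
"
```

```text
[449.   59.6  54. ] [452.2  35.6  54. ] [456.4  82.   54. ] [428.4  61.2   8. ]
clock: 8.05
eef_pos: [452.3, 60.6, 24.5]
tool_rot: [-1.727, 1.559, -0.248]
force: [-0.7, 0.4, 0.0]
width: 85.3
at [452.3  60.6  24.5] ang 84.7 turn -0.2 n 1 tilt [1.    0.012 0.002] t 8.05 w 85.3 F [-0.7  0.4  0. ] j1 -0.05 j7 0.55
  level wy -0.002 wz 0.012
  2 4 -3  0.004
```

```bash
python3 -m handwheel '1 1 4 -1 0 0 0;1 1 3 -1 0 0 0.01;-1 0 0 0 0 0 0;-1 0 0 0 0 0 0;-1 0 0 0 0 0 0;-1 0 0 0 0 0 0;-1 0 0 0 0 0 0'; python3 -c "
from h import *
plan(614.7,-173.2,140,87.5)
"
```

```text
clock: 8.75
eef_pos: [449.6, 60.4, 26.5]
tool_rot: [-1.551, 1.559, -0.071]
force: [-0.4, -0.3, -0.6]
width: 45.3
at [449.6  60.4  26.5] ang 84.8 turn 2.7 n 7 tilt [ 1.     0.012 -0.   ] t 8.75 w 45.3 F [-0.4 -0.3 -0.6] j1 -0.02 j7 0.49
  level wy 0.000 wz 0.012
  -16 -27 -31  -0.007
  -16 -26 -31  -0.007
  -16 -26 -31  -0.007
  -16 -26 -32  -0.007
  -16 -26 -32  -0.007
  -16 -25 -32  -0.007
  -16 -25 -32  -0.007
```

```bash
python3 -m handwheel '-1 -35 0 0 0 0 0;-1 -40 0 0 0 0 0;-1 -20 -27 -31 -0.01 0 0;-1 -6 -27 -31 -0.01 0 0;-1 0 -27 -31 -0.01 0 0;-1 0 -26 -32 -0.01 0 0;-1 0 -26 -32 0 0 0;-1 0 -25 -32 0 0 0;-1 0 -20 -28 0 0 0;-1 0 0 0 0 0 0'; python3 -c "
from h import *
plan(614.7,-173.2,31,87.5)
"
```

```text
clock: 9.75
eef_pos: [617.5, -175.6, 131.0]
tool_rot: [-1.642, 1.563, -0.114]
force: [-0.3, 0.7, -0.9]
width: 45.1
at [ 617.5 -175.6  131. ] ang 87.6 turn -0.1 n 3 tilt [1.    0.008 0.001] t 9.75 w 45.1 F [-0.3  0.7 -0.9] j1 0.59 j7 1.27
  level wy -0.001 wz 0.008
  33 1 1  0.000
  33 1 1  0.000
  33 1 1  0.000
```

```bash
python3 -m handwheel '-1 35 1 0 0 0 0;-1 35 1 0 0 0 0;-1 18 0 0 0 0 0;-1 0 0 0 0 0 0'; python3 -c "
from h import *
plan(614.7,-173.2,31,87.5)
cv2.imwrite('pics/w7.png',get_image('wrist'))
"
```

```text
clock: 10.15
eef_pos: [615.4, -176.2, 39.3]
tool_rot: [-1.482, 1.564, 0.043]
force: [-0.5, 0.4, -1.1]
width: 45.0
at [ 615.4 -176.2   39.3] ang 87.4 turn 0.1 n 1 tilt [ 1.     0.007 -0.001] t 10.15 w 45.0 F [-0.5  0.4 -1.1] j1 0.55 j7 1.2
  level wy 0.001 wz 0.007
  8 1 3  -0.002
```

View pics/w7.png

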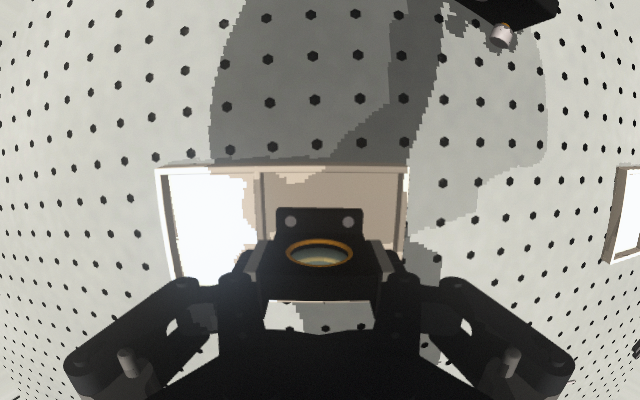

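The foot sits inside the large compartment (cols 262–403) and wants about 3 mm more in +z. Lowering.

```bash
python3 -m handwheel '-1 4 1 3 0 0 0;-1 3 0 0 0 0 0'; python3 -m handwheel '-1 3 0 0 0 0 0'; python3 -m handwheel '-1 3 0 0 0 0 0'
```

```text
clock: 10.4
eef_pos: [616.4, -171.9, 35.3]
tool_rot: [-1.481, 1.56, 0.046]
force: [-0.8, -0.0, -1.3]
width: 44.9
clock: 10.5
eef_pos: [617.2, -171.8, 33.2]
tool_rot: [-1.515, 1.558, 0.012]
force: [-0.0, 0.0, -1.7]
width: 45.1
clock: 10.6
eef_pos: [617.8, -171.6, 30.8]
tool_rot: [-1.531, 1.557, -0.004]
force: [-0.2, -0.2, -1.9]
width: 45.4
```

```bash
python3 -m handwheel '-1 3 0 0 0 0 0'; python3 -m handwheel '-1 2 0 0 0 0 0'
```

```text
clock: 10.7
eef_pos: [618.0, -171.7, 30.1]
tool_rot: [-1.623, 1.556, -0.097]
force: [-9.7, -0.6, 31.0]
width: 45.2
clock: 10.8
eef_pos: [618.0, -171.7, 30.2]
tool_rot: [-1.705, 1.556, -0.178]
force: [-3.9, 0.1, 11.2]
width: 44.9
```

```bash
python3 -m handwheel '0.5 0 0 0 0 0 0;0.5 0 0 0 0 0 0;0.5 0 0 0 0 0 0;0.5 -5 0 0 0 0 0;0.5 -15 0 0 0 0 0;1 -35 0 0 0 0 0;1 -45 0 0 0 0 0'; python3 -c "
from h import *
cv2.imwrite('pics/w8.png',get_image('wrist'))
plan(467,-68,150,61)
"
```

```text
clock: 11.5
eef_pos: [613.4, -171.2, 129.8]
tool_rot: [-1.638, 1.565, -0.111]
force: [0.5, -0.8, 0.1]
width: 85.0
at [ 618.2 -171.3  138.5] ang 87.5 turn -26.5 n 5 tilt [1.    0.018 0.002] t 11.55 w 85.5 F [ 1.1 -0.2  4.6] j1 0.59 j7 1.26
  level wy -0.002 wz 0.018
  -2 31 19  0.092
  -2 33 16  0.092
  -2 34 13  0.092
  -2 35 10  0.092
  -2 36 7  0.092
```

View pics/w8.png

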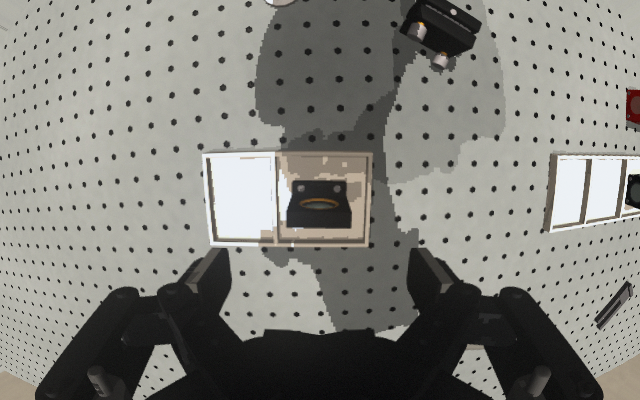

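The lens holder is standing in the large compartment of tray2 at (319,205). Mirror mount next.

```bash
python3 -m handwheel '1 -2 31 19 0.092 0 0.01;1 -2 33 16 0.092 0 0.008;1 -2 34 13 0.092 0 0;1 -2 35 10 0.092 0 0;1 -2 36 7 0.092 0 0;1 0 0 0 0 0 0'; python3 -c "
from h import *
plan(467,-68,150,61)
c=cam('wrist');im=get_image('wrist')
cv2.imwrite('pics/w9.png',im)
print(proj(c,(467,-68,50)))
"
```

```text
clock: 12.15
eef_pos: [467.5, -64.9, 155.7]
tool_rot: [-1.196, 1.553, -0.152]
force: [0.9, -0.3, -0.1]
width: 85.5
at [467.5 -64.9 155.7] ang 59.8 turn 1.2 n 1 tilt [ 1.     0.016 -0.006] t 12.15 w 85.5 F [ 0.9 -0.3 -0.1] j1 0.43 j7 0.64
  level wy 0.006 wz 0.016
  6 -1 -3  -0.020
[315.06738257 203.24694535]
```

View pics/w9.png

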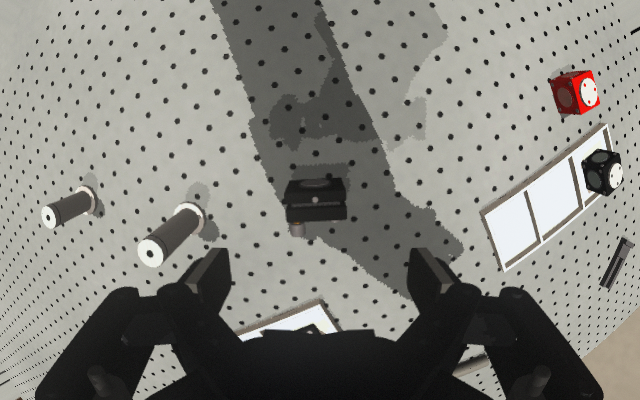

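```bash
python3 -c "
from h import *
im=cv2.imread('pics/w9.png')
cv2.imwrite('pics/w9c.png',cv2.resize(im[165:250,265:375],None,fx=6,fy=6,interpolation=cv2.INTER_CUBIC))
"
```

```text
(no output)
```

View pics/w9c.png

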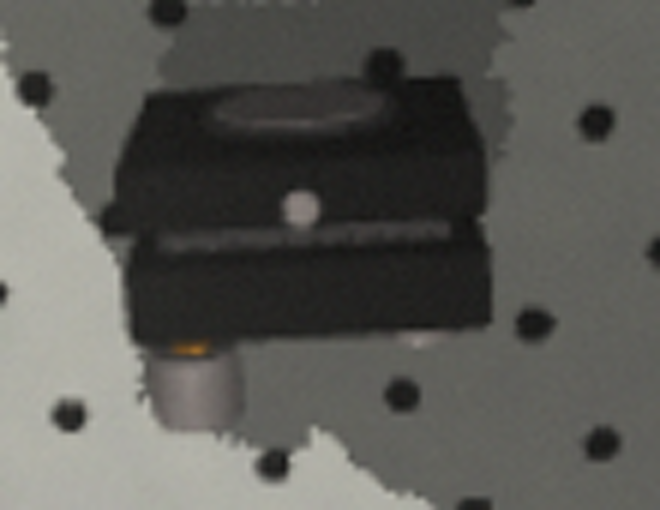

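```bash
python3 -c "
from h import *
c=cam('wrist')
P=np.array([plane(c,*q,50)[:2] for q in [(287.5,222.2),(346.7,219.2),(284.3,195),(346,192.5)]]);print(P.round(1),P.mean(0))
for a,b in((0,1),(2,3)):
  d=P[b]-P[a];print(np.linalg.norm(d),np.degrees(np.arctan2(d[1],d[0])))
plan(*P.mean(0),26,63.5)
"
```

```text
[[472.9 -97.3]
 [495.2 -53.9]
 [451.9 -87.3]
 [475.  -43.5]] [473.72605582 -70.47244285]
48.77196263277574 62.799755091171384
49.49586021287749 62.13098678346181
at [470.4 -66.2 155.9] ang 59.8 turn 3.7 n 3 tilt [ 1.     0.019 -0.008] t 12.2 w 85.4 F [-0.1  0.8  0. ] j1 0.43 j7 0.65
  level wy 0.008 wz 0.019
  43 -2 -1  -0.021
  43 -2 -1  -0.021
  43 -2 -1  -0.021
```

```bash
python3 -m handwheel '1 40 -1 -1 -0.047 0.008 0.02;1 40 0 -1 0 0 0;1 35 0 -1 0 0 0;1 12 0 0 0 0 0;1 3 0 0 0 0 0'; python3 -c "
from h import *
plan(472,-70,25,62.5)
cv2.imwrite('pics/w10.png',get_image('wrist'))
"
```

```text
clock: 12.7
eef_pos: [483.3, -73.1, 25.4]
tool_rot: [-1.265, 1.553, -0.171]
force: [0.6, 0.5, -0.3]
width: 85.7
at [483.3 -73.1  25.4] ang 62.7 turn -0.2 n 1 tilt [ 1.     0.017 -0.005] t 12.7 w 85.7 F [ 0.6  0.5 -0.3] j1 0.28 j7 0.51
  level wy 0.005 wz 0.017
  0 11 -2  0.004
```

View pics/w10.png

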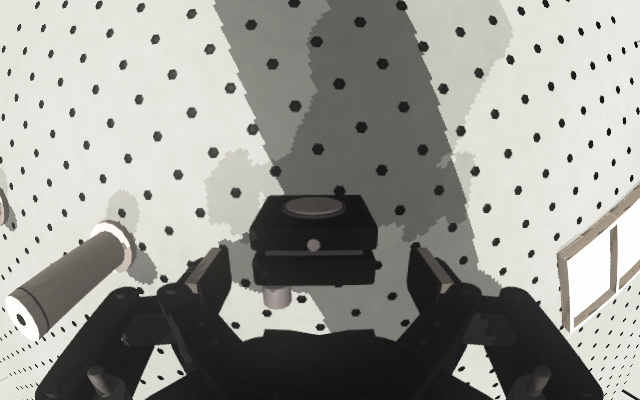

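The mount is parallel and centred sideways at about (315,240). The tool has to move about 10 mm in +y.

```bash
python3 -m handwheel '1 2 7 -1 0 0.005 0.017;1 2 5 0 0 0 0;1 1 1 0 0 0 0'; python3 -c "
from h import *
plan(472,-70,25,62.5)
c=cam('wrist')
cv2.imwrite('pics/w11.png',get_image('wrist')); s=ctrl.read_state(); R=Rm(s['tool_rot']); print(proj(c,s['eef_pos']-R[:,0]*25),proj(c,s['eef_pos']+R[:,2]*25-R[:,0]*25))
"
```

```text
clock: 13.05
eef_pos: [473.3, -68.4, 22.1]
tool_rot: [-0.919, 1.566, 0.174]
force: [0.2, 0.6, -0.1]
width: 85.7
at [473.3 -68.4  22.1] ang 62.6 turn -0.1 n 1 tilt [ 1.     0.003 -0.003] t 13.05 w 85.7 F [ 0.2  0.6 -0.1] j1 0.27 j7 0.49
  level wy 0.003 wz 0.003
  -3 0 -2  0.002
[320.1089347  289.01076509] [380.43080634 287.90651012]
```

View pics/w11.png

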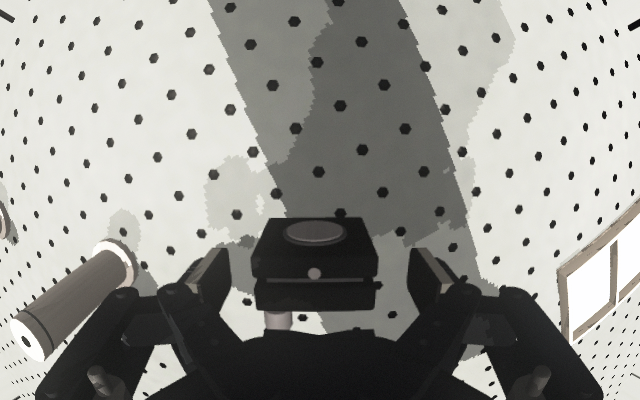

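```bash
python3 -m handwheel '-1 0 0 0 0 0 0;-1 0 0 0 0 0 0;-1 0 0 0 0 0 0;-1 0 0 0 0 0 0;-1 0 0 0 0 0 0'; python3 -c "
from h import *
plan(615.6,173.7,130,91.6)
"
```

```text
clock: 13.6
eef_pos: [474.4, -68.8, 23.7]
tool_rot: [-1.124, 1.563, -0.03]
force: [-0.0, -0.4, -1.4]
width: 48.9
at [474.4 -68.8  23.7] ang 62.6 turn 29.0 n 7 tilt [ 1.     0.007 -0.003] t 13.6 w 48.9 F [-0.  -0.4 -1.4] j1 0.27 j7 0.49
  level wy 0.003 wz 0.007
  -15 -2 40  -0.072
  -15 -5 40  -0.072
  -15 -8 39  -0.072
  -15 -11 39  -0.072
  -15 -13 38  -0.072
  -15 -16 37  -0.072
  -15 -19 36  -0.072
```

```bash
python3 -m handwheel '-1 -40 0 0 0 0 0;-1 -40 0 0 0 0 0;-1 -24 -2 40 -0.072 0 0;-1 0 -5 40 -0.072 0 0;-1 0 -8 39 -0.072 0 0;-1 0 -11 39 -0.072 0 0;-1 0 -13 38 -0.072 0 0;-1 0 -16 37 -0.072 0 0;-1 0 -19 36 -0.072 0 0;-1 0 0 0 0 0 0'; python3 -c "
from h import *
plan(615.6,171.5,40,91.6)
"
```

```text
clock: 14.6
eef_pos: [616.7, 180.3, 128.1]
tool_rot: [1.758, 1.569, -2.917]
force: [-0.6, 0.1, -0.9]
width: 49.3
at [616.7 180.3 128.1] ang 92.2 turn -0.6 n 2 tilt [ 1.    -0.001  0.   ] t 14.6 w 49.3 F [-0.6  0.1 -0.9] j1 0.03 j7 0.78
  level wy -0.000 wz -0.001
  44 1 -4  0.005
  44 1 -4  0.005
```

```bash
python3 -m handwheel '-1 10 0 -8 0.01 0 0;-1 35 0 -1 0 0 0;-1 35 0 0 0 0 0;-1 6 0 0 0 0 0;-1 0 0 0 0 0 0'; python3 -c "
from h import *
plan(615.6,171.5,29,91.6)
cv2.imwrite('pics/w12.png',get_image('wrist'))
"
```

```text
clock: 15.1
eef_pos: [615.0, 164.5, 36.7]
tool_rot: [2.418, 1.563, -2.272]
force: [0.8, 1.0, -0.3]
width: 49.2
at [615.  164.5  36.7] ang 91.3 turn 0.3 n 1 tilt [ 1.    -0.005  0.006] t 15.1 w 49.2 F [ 0.8  1.  -0.3] j1 0.01 j7 0.71
  level wy -0.006 wz -0.005
  8 -1 7  -0.006
```

View pics/w12.png

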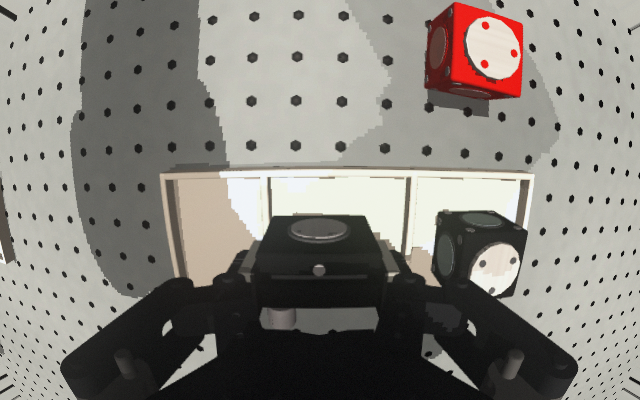

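The mount is over the middle compartment, whose dividers are at cols 268 and 408. I'll shift it +7 mm in z and then lower it.

```bash
python3 -m handwheel '-1 1 -1 6 0 0 0;-1 4 0 0 0 -0.005 -0.005;-1 3 0 0 0 0 0'; python3 -m handwheel '-1 3 0 0 0 0 0';python3 -m handwheel '-1 3 0 0 0 0 0'
```

```text
clock: 15.45
eef_pos: [618.4, 170.7, 32.7]
tool_rot: [-1.388, 1.564, 0.203]
force: [0.5, -0.1, -1.2]
width: 49.5
clock: 15.55
eef_pos: [618.9, 171.1, 30.3]
tool_rot: [-1.34, 1.563, 0.25]
force: [0.3, 0.2, -1.5]
width: 49.3
clock: 15.65
eef_pos: [619.2, 171.2, 27.6]
tool_rot: [-1.351, 1.562, 0.24]
force: [-0.7, -1.0, -0.4]
width: 49.2
```

```bash
python3 -m handwheel '-1 2 0 0 0 0 0'; python3 -c "
from h import *
plan(615.6,171.5,29,91.6)"
```

```text
clock: 15.75
eef_pos: [619.4, 171.2, 27.4]
tool_rot: [-1.474, 1.562, 0.117]
force: [-6.3, -4.4, 25.0]
width: 49.3
at [619.4 171.2  27.4] ang 91.1 turn 0.5 n 1 tilt [ 1.     0.009 -0.001] t 15.75 w 49.3 F [-6.3 -4.4 25. ] j1 -0.0 j7 0.69
  level wy 0.001 wz 0.009
  -2 4 0  -0.008
```

```bash
python3 -m handwheel '0.5 0 0 0 0 0 0;0.5 0 0 0 0 0 0;0.5 0 0 0 0 0 0;0.5 -6 0 0 0 0 0;0.5 -15 0 0 0 0 0;0.5 -35 0 0 0 0 0;1 -45 0 0 0 0 0;1 -35 0 0 0 0 0'; python3 -c "
from h import *
cv2.imwrite('pics/w13.png',get_image('wrist'))
t=cam('top');print(plane(t,409.1,233.5,90),plane(t,149.7,273.8,50))
plan(427,-198.5,170,5)
"
```

```text
clock: 16.55
eef_pos: [615.4, 170.5, 165.9]
tool_rot: [-2.58, 1.569, -0.988]
force: [1.0, 0.2, -1.0]
width: 85.4
[ 426.19821617 -199.60871983   90.        ] [336.57231493 307.15641229  50.        ]
at [618.2 172.2 171.9] ang 91.2 turn -86.2 n 11 tilt [ 1.     0.009 -0.002] t 16.6 w 85.5 F [0.8 0.5 3.6] j1 0.06 j7 0.81
  level wy 0.002 wz 0.009
  0 18 -33  0.137
  0 13 -35  0.137
  0 8 -37  0.137
  0 3 -38  0.137
  0 -2 -38  0.137
  0 -7 -37  0.137
  0 -12 -36  0.137
  0 -17 -34  0.137
  0 -21 -31  0.137
  0 -25 -28  0.137
  0 -29 -24  0.137
```

View pics/w13.png

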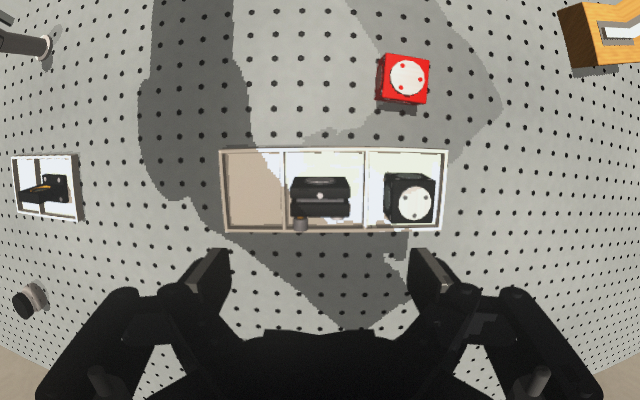

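The mount stands in the middle compartment at (320,197) and the cube at (410,198). Tall post next.

```bash
python3 -m handwheel '1 0 18 -33 0.137 0 0.009;1 0 13 -35 0.137 0 0;1 0 8 -37 0.137 0 0;1 0 3 -38 0.137 0 0;1 0 -2 -38 0.137 0 0;1 0 -7 -37 0.137 0 0;1 0 -12 -36 0.137 0 0;1 0 -17 -34 0.137 0 0;1 0 -21 -31 0.137 0 0;1 0 -25 -28 0.137 0 0'; python3 -c "
from h import *
plan(427,-199,170,5)
"
```

```text
clock: 17.6
eef_pos: [439.3, -161.9, 179.9]
tool_rot: [0.256, 1.543, 0.435]
force: [0.6, -0.7, -0.1]
width: 85.5
at [ 439.3 -161.9  179.9] ang 10.2 turn -5.2 n 1 tilt [ 1.    -0.007 -0.027] t 17.6 w 85.5 F [ 0.6 -0.7 -0.1] j1 0.55 j7 0.23
  level wy 0.027 wz -0.007
  10 -34 -19  0.091
```

```bash
python3 -m handwheel '1 4 -28 -15 0.08 0.027 -0.007;1 0 -5 -4 0 0 0;1 0 0 0 0 0 0'; python3 -c "
from h import *
plan(426.5,-199.3,47,5)
c=cam('wrist');cv2.imwrite('pics/w14.png',get_image('wrist'))
print(proj(c,(426.5,-199.3,90)))
"
```

```text
clock: 17.9
eef_pos: [422.5, -203.2, 177.6]
tool_rot: [-1.935, 1.568, -1.85]
force: [-0.2, 0.8, 0.2]
width: 85.6
at [ 422.5 -203.2  177.6] ang 4.9 turn 0.1 n 3 tilt [1.    0.002 0.001] t 17.9 w 85.6 F [-0.2  0.8  0.2] j1 0.6 j7 0.22
  level wy -0.001 wz 0.002
  44 1 1  -0.001
  44 1 1  -0.001
  44 1 1  -0.001
[325.15319717 204.86356804]
```

View pics/w14.png

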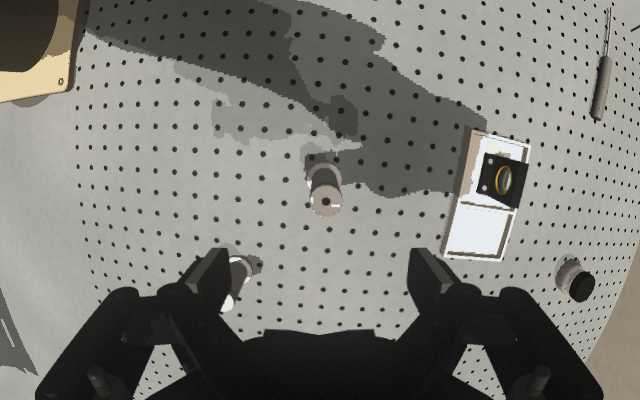

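The tall post's top is at (326,202), where (325,205) was predicted. Going down to TCP z of about 48.

```bash
python3 -m handwheel '1 35 2 2 0 0 0;1 40 2 1 0 0 0;1 35 0 0 0 0 0;1 15 0 0 0 0 0;1 0 0 0 0 0 0'; python3 -c "
from h import *
plan(426.5,-199.3,48,5)
c=cam('wrist');cv2.imwrite('pics/w15.png',get_image('wrist'))
print(proj(c,(426.5,-199.3,90)))
s=ctrl.read_state(); R=Rm(s['tool_rot']); print(proj(c,s['eef_pos']-R[:,0]*42))
"
```

```text
clock: 18.45
eef_pos: [434.8, -190.8, 51.9]
tool_rot: [-0.041, 1.557, 0.061]
force: [0.7, 0.1, 0.3]
width: 85.5
at [ 434.8 -190.8   51.9] ang 5.9 turn -0.9 n 1 tilt [ 1.     0.001 -0.014] t 18.45 w 85.5 F [0.7 0.1 0.3] j1 0.47 j7 0.1
  level wy 0.014 wz 0.001
  4 -8 -9  0.015
[297.11938393 321.4453374 ]
[320.87330863 312.65024192]
```

View pics/w15.png

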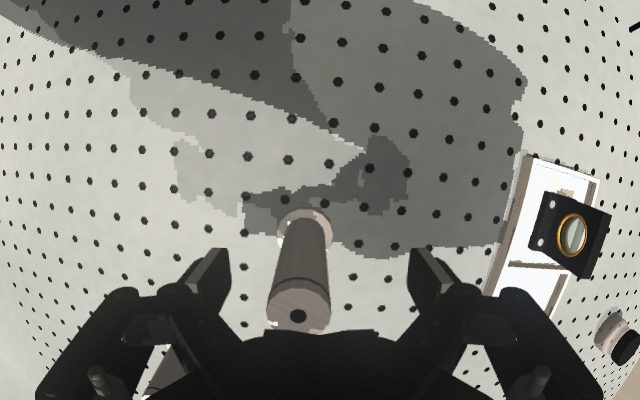

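```bash
python3 -m handwheel '1 2 -5 -6 0 0.014 0;1 1 -3 -4 0 0 0;1 1 0 0 0 0 0'; python3 -c "
from h import *
plan(426.5,-199.3,48,5)
"
```

```text
clock: 18.8
eef_pos: [428.0, -199.5, 51.2]
tool_rot: [-0.391, 1.565, -0.285]
force: [-0.9, 0.1, -0.1]
width: 85.2
at [ 428.  -199.5   51.2] ang 6.1 turn -1.1 n 1 tilt [ 1.     0.002 -0.005] t 18.8 w 85.2 F [-0.9  0.1 -0.1] j1 0.49 j7 0.11
  level wy 0.005 wz 0.002
  3 0 -1  0.018
```

```bash
python3 -m handwheel '-1 1 0 0 0 0 0;-1 1 0 0 0 0 0;-1 0 0 0 0 0 0;-1 0 0 0 0 0 0;-1 0 0 0 0 0 0;-1 0 0 0 0 0 0;-1 0 0 0 0 0 0'; python3 -c "
from h import *
plan(617.5,103.7,150,1.6)
"
```

```text
clock: 19.5
eef_pos: [428.6, -200.6, 50.9]
tool_rot: [-0.452, 1.562, -0.348]
force: [0.2, -0.4, 1.0]
width: 23.4
at [ 428.6 -200.6   50.9] ang 6.0 turn -4.4 n 9 tilt [ 1.     0.004 -0.008] t 19.5 w 23.4 F [ 0.2 -0.4  1. ] j1 0.49 j7 0.11
  level wy 0.008 wz 0.004
  -11 31 24  0.008
  -11 32 24  0.008
  -11 32 24  0.008
  -11 32 24  0.008
  -11 32 23  0.008
  -11 32 23  0.008
  -11 33 23  0.008
  -11 33 22  0.008
  -11 33 22  0.008
```

```bash
python3 -m handwheel '-1 -35 0 0 0 0 0;-1 -40 0 0 0 0 0;-1 -25 31 24 0.008 0 0;-1 0 32 24 0.008 0 0;-1 0 32 24 0.008 0 0;-1 0 32 24 0.008 0 0;-1 0 32 23 0.008 0 0;-1 0 32 23 0.008 0 0;-1 0 33 23 0.008 0 0;-1 0 33 22 0.008 0 0';python3 -c "
from h import *
plan(617.5,102.7,150,1.6)
"
```

```text
clock: 20.5
eef_pos: [595.6, 70.4, 149.1]
tool_rot: [-2.512, 1.564, -2.491]
force: [-0.2, -1.3, -3.2]
width: 23.1
at [595.6  70.4 149.1] ang 1.2 turn 0.4 n 1 tilt [1.    0.004 0.005] t 20.5 w 23.1 F [-0.2 -1.3 -3.2] j1 -0.02 j7 -0.34
  level wy -0.005 wz 0.004
  -1 32 23  -0.007
```

```bash
python3 -m handwheel '-1 0 24 16 0 0 0;-1 0 0 0 0 0 0;-1 0 0 0 0 0 0';python3 -c "
from h import *
plan(617.5,102.7,65,1.6)
cv2.imwrite('pics/w16.png',get_image('wrist'))
"
```

```text
clock: 20.8
eef_pos: [611.9, 104.5, 146.3]
tool_rot: [2.981, 1.564, 3.011]
force: [-0.5, -0.6, -2.8]
width: 23.1
at [611.9 104.5 146.3] ang 1.7 turn -0.1 n 2 tilt [ 1.    -0.001  0.007] t 20.8 w 23.1 F [-0.5 -0.6 -2.8] j1 -0.07 j7 -0.37
  level wy -0.007 wz -0.001
  41 -1 3  0.001
  41 -1 3  0.001
```

View pics/w16.png

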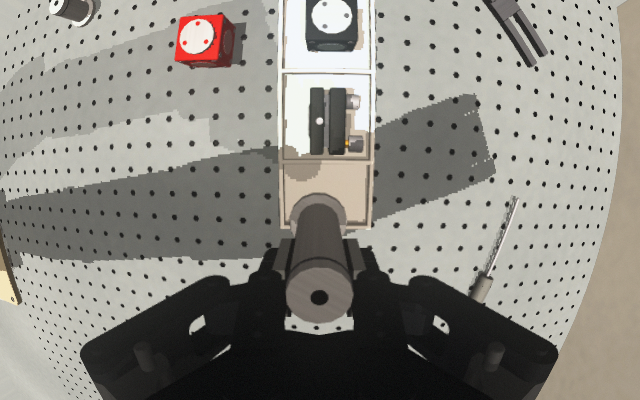

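The post hangs over the small compartment, and the mount and cube stand properly in theirs. Lowering.

```bash
python3 -m handwheel '-1 35 0 3 0 -0.007 0;-1 30 0 1 0 0 0;-1 10 0 0 0 0 0;-1 2 0 0 0 0 0';python3 -c "
from h import *
plan(617.5,102.7,57,1.6)
cv2.imwrite('pics/w17.png',get_image('wrist'))
"
```

```text
clock: 21.25
eef_pos: [615.0, 99.4, 68.2]
tool_rot: [-0.847, 1.569, -0.822]
force: [0.1, 0.8, -2.0]
width: 23.1
at [615.   99.4  68.2] ang 1.4 turn 0.2 n 1 tilt [ 1.     0.001 -0.001] t 21.25 w 23.1 F [ 0.1  0.8 -2. ] j1 -0.08 j7 -0.4
  level wy 0.001 wz 0.001
  11 3 3  -0.003
```

View pics/w17.png

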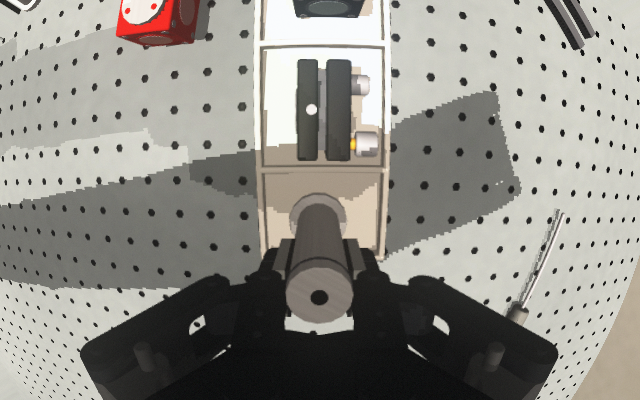

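```bash
python3 -m handwheel '-1 5 3 2 0 0 0;-1 4 0 1 0 0 0'; python3 -m handwheel '-1 3 0 0 0 0 0';python3 -m handwheel '-1 3 0 0 0 0 0'
```

```text
clock: 21.5
eef_pos: [619.6, 102.0, 61.5]
tool_rot: [-0.137, 1.566, -0.113]
force: [0.1, 0.3, -3.2]
width: 23.1
clock: 21.6
eef_pos: [620.5, 102.0, 59.1]
tool_rot: [-0.069, 1.564, -0.046]
force: [-0.8, 0.4, -3.0]
width: 22.6
clock: 21.7
eef_pos: [621.0, 102.2, 56.5]
tool_rot: [-0.018, 1.563, 0.005]
force: [-0.3, 0.6, -3.1]
width: 23.2
```

```bash
python3 -m handwheel '-1 3 0 0 0 0 0';python3 -m handwheel '-1 2 0 -1 0 0 0'
```

```text
clock: 21.8
eef_pos: [621.4, 102.4, 54.8]
tool_rot: [-0.025, 1.562, -0.002]
force: [-7.7, -1.5, 24.5]
width: 23.2
clock: 21.9
eef_pos: [621.2, 102.4, 54.8]
tool_rot: [-0.053, 1.561, -0.031]
force: [-2.4, -1.0, 15.6]
width: 23.3
```

```bash
python3 -m handwheel '0.6 0 0 0 0 0 0;0.6 0 0 0 0 0 0;0.6 0 0 0 0 0 0;0.6 -8 0 0 0 0 0;0.6 -25 0 0 0 0 0;0.6 -45 0 0 0 0 0;1 -45 0 0 0 0 0';python3 -c "
from h import *
cv2.imwrite('pics/w18.png',get_image('wrist'))
plan(336.6,307,170,0)
"
```

```text
clock: 22.6
eef_pos: [616.8, 102.2, 177.4]
tool_rot: [-1.391, 1.569, -1.367]
force: [1.4, -0.6, 0.7]
width: 80.5
at [621.2 103.4 185.5] ang 1.4 turn -1.4 n 8 tilt [ 1.    -0.    -0.013] t 22.65 w 85.4 F [1.9 0.8 4.2] j1 -0.06 j7 -0.37
  level wy 0.013 wz -0.000
  2 26 -35  0.003
  2 26 -35  0.003
  2 26 -35  0.003
  2 26 -35  0.003
  2 26 -35  0.003
  2 26 -35  0.003
  2 26 -35  0.003
  2 26 -35  0.003
```

View pics/w18.png

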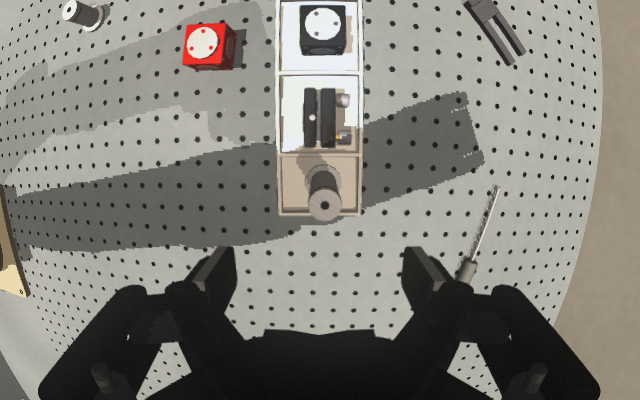

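The tall post stands in the small compartment at (320,185). Short post next.

```bash
python3 -m handwheel '1 2 26 -35 0 0.013 0;1 2 26 -35 0 0 0;1 2 26 -35 0 0 0;1 2 26 -35 0 0 0;1 2 26 -35 0 0 0;1 2 26 -35 0 0 0;1 2 26 -35 0 0 0;1 2 20 -28 0 0 0;1 0 0 0 0 0 0';python3 -c "
from h import *
plan(336.6,307,150,0)
c=cam('wrist');cv2.imwrite('pics/w19.png',get_image('wrist'))
print(proj(c,(336.6,307,50)))
"
```

```text
clock: 23.55
eef_pos: [341.3, 307.4, 173.8]
tool_rot: [0.38, 1.549, 0.399]
force: [0.5, -0.6, 0.4]
width: 85.4
at [341.3 307.4 173.8] ang 1.1 turn -1.1 n 1 tilt [ 1.    -0.008 -0.02 ] t 23.55 w 85.4 F [ 0.5 -0.6  0.4] j1 -0.64 j7 -0.99
  level wy 0.020 wz -0.008
  24 -0 -5  0.019
[310.84384398 199.20004298]
```

View pics/w19.png

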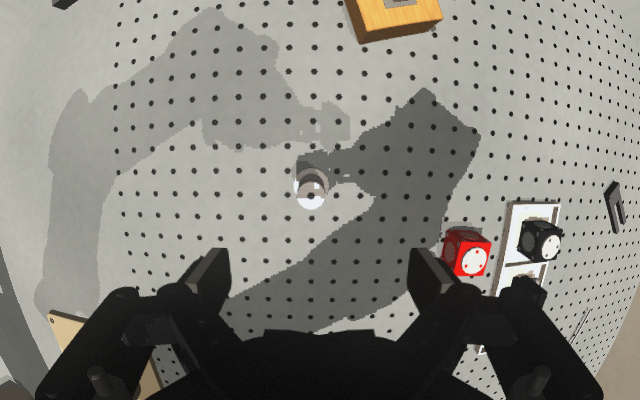

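The short post's top is at (311,196), as predicted. Descending.

```bash
python3 -m handwheel '1 40 0 -4 0 0.02 -0.008;1 40 0 -2 0 0 0;1 35 0 -1 0 0 0;1 20 0 0 0 0 0;1 0 0 0 0 0 0';python3 -c "
from h import *
plan(336.6,307,23,0)
c=cam('wrist');cv2.imwrite('pics/w20.png',get_image('wrist'))
s=ctrl.read_state(); R=Rm(s['tool_rot']); print(proj(c,s['eef_pos']-R[:,0]*(50-s['eef_pos'][2])))
"
```

```text
clock: 24.1
eef_pos: [346.4, 306.3, 37.3]
tool_rot: [0.259, 1.559, 0.268]
force: [0.1, -0.6, 0.4]
width: 86.1
at [346.4 306.3  37.3] ang 0.6 turn -0.6 n 1 tilt [ 1.    -0.003 -0.012] t 24.1 w 86.1 F [ 0.1 -0.6  0.4] j1 -0.7 j7 -1.18
  level wy 0.012 wz -0.003
  14 1 -10  0.010
[321.23083696 271.52826224]
```

View pics/w20.png

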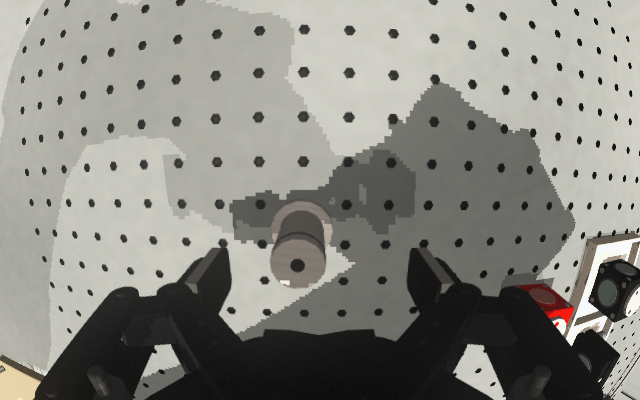

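The post's top is at (297,264) and the jaw axis at (321,271), so it needs about −10 mm in z and +2 mm in y.

```bash
python3 -m handwheel '1 5 1 -7 0 0.012 0;1 6 1 -4 0 0 0;1 5 0 0 0 0 0';python3 -c "
from h import *
plan(336.6,307,23,0)
"
```

```text
clock: 24.45
eef_pos: [341.4, 311.3, 25.8]
tool_rot: [0.942, 1.554, 0.947]
force: [0.7, 0.3, -0.3]
width: 85.5
at [341.4 311.3  25.8] ang 0.3 turn -0.3 n 1 tilt [ 1.    -0.014 -0.01 ] t 24.45 w 85.5 F [ 0.7  0.3 -0.3] j1 -0.65 j7 -1.49
  level wy 0.010 wz -0.014
  3 -4 -5  0.005
```

```bash
python3 -m handwheel '1 4 -2 -5 0 0.01 -0.014;1 3 0 0 0 0 0';python3 -c "
from h import *
plan(336.6,307,23,0)
"
python3 -m handwheel '-1 1 0 0 0 0 0;-1 1 0 0 0 0 0;-1 0 0 0 0 0 0;-1 0 0 0 0 0 0;-1 0 0 0 0 0 0;-1 0 0 0 0 0 0;-1 0 0 0 0 0 0'
python3 -c "
from h import *
plan(460,0,120,-2.5)
"
```

```text
clock: 24.65
eef_pos: [338.9, 310.1, 20.7]
tool_rot: [0.741, 1.566, 0.743]
force: [0.9, 1.1, 0.8]
width: 85.5
at [338.9 310.1  20.7] ang 0.1 turn -0.1 n 1 tilt [ 1.    -0.003 -0.004] t 24.65 w 85.5 F [0.9 1.1 0.8] j1 -0.65 j7 -1.52
  level wy 0.004 wz -0.003
  -2 -3 -2  0.002
clock: 25.35
eef_pos: [340.3, 310.7, 20.2]
tool_rot: [0.65, 1.562, 0.651]
force: [-0.2, -0.1, 0.1]
width: 23.2
at [340.3 310.7  20.2] ang 0.1 turn -2.6 n 8 tilt [ 1.    -0.005 -0.007] t 25.35 w 23.2 F [-0.2 -0.1  0.1] j1 -0.64 j7 -1.54
  level wy 0.007 wz -0.005
  -12 -39 15  0.006
  -12 -39 15  0.006
  -12 -39 15  0.006
  -12 -39 16  0.006
  -12 -39 16  0.006
  -12 -38 16  0.006
  -12 -38 16  0.006
  -12 -38 16  0.006
```

```bash
python3 -m handwheel '-1 -35 0 0 0 0 0;-1 -45 0 0 0 0 0;-1 -25 -39 15 0 0.007 -0.005;-1 0 -39 15 0 0 0;-1 0 -39 15 0 0 0;-1 0 -39 16 0 0 0;-1 0 -39 16 0 0 0;-1 0 -38 16 0.01 0 0;-1 0 -38 16 0.01 0 0;-1 0 -38 16 0.01 0 0'
python3 -c "
from h import *
plan(611.6,-242,120,-2.5)
"
```

```text
clock: 26.35
eef_pos: [468.9, -1.5, 127.7]
tool_rot: [1.517, 1.566, 1.504]
force: [-0.4, 0.9, -1.4]
width: 23.1
at [468.9  -1.5 127.7] ang -0.7 turn -1.8 n 7 tilt [ 1.    -0.005 -0.   ] t 26.35 w 23.1 F [-0.4  0.9 -1.4] j1 0.34 j7 -0.68
  level wy 0.000 wz -0.005
  1 -34 21  0.004
  1 -34 21  0.004
  1 -34 21  0.004
  1 -34 21  0.004
  1 -34 21  0.004
  1 -34 22  0.004
  1 -34 22  0.004
```

```bash
python3 -m handwheel '-1 1 -34 21 0.004 0 0;-1 1 -34 21 0.004 0 0;-1 1 -34 21 0.004 0 0;-1 1 -34 21 0.004 0 0;-1 1 -34 21 0.004 0 0;-1 1 -34 22 0.004 0 0;-1 1 -28 18 0 0 0;-1 0 0 0 0 0 0'
python3 -c "
from h import *
plan(611.6,-243,35,-2.5)
cv2.imwrite('pics/w21.png',get_image('wrist'))
"
```

```text
clock: 27.15
eef_pos: [608.4, -258.6, 115.2]
tool_rot: [2.901, 1.565, 2.85]
force: [-1.4, -0.1, -1.3]
width: 22.9
at [ 608.4 -258.6  115.2] ang -2.9 turn 0.4 n 2 tilt [ 1.    -0.001  0.005] t 27.15 w 22.9 F [-1.4 -0.1 -1.3] j1 0.7 j7 -0.17
  level wy -0.005 wz -0.001
  40 8 1  -0.004
  40 8 1  -0.004
```

View pics/w21.png

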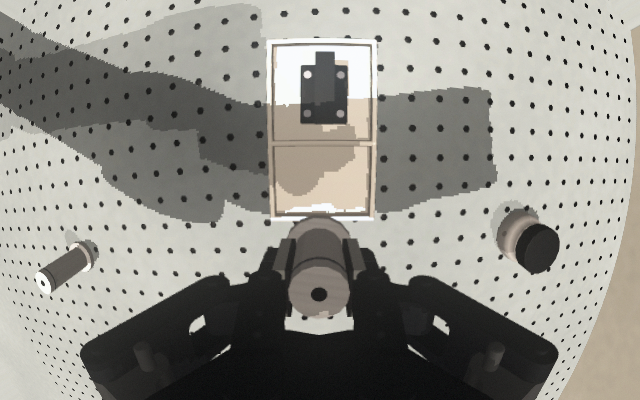

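The lens holder stands well inside its compartment at (324,95). The short post needs +15 mm in y, and then it can go down.

```bash
python3 -m handwheel '-1 5 14 2 0 -0.005 0;-1 30 2 1 0 0 0;-1 30 0 0 0 0 0;-1 8 0 0 0 0 0;-1 0 0 0 0 0 0'
python3 -c "
from h import *
plan(611.6,-243,26,-2.5)
cv2.imwrite('pics/w22.png',get_image('wrist'))
"
```

```text
clock: 27.7
eef_pos: [609.9, -227.1, 40.0]
tool_rot: [1.889, 1.56, 1.85]
force: [-0.1, 0.0, -0.8]
width: 23.1
at [ 609.9 -227.1   40. ] ang -2.2 turn -0.3 n 1 tilt [ 1.    -0.01   0.003] t 27.7 w 23.1 F [-0.1  0.  -0.8] j1 0.63 j7 -0.26
  level wy -0.003 wz -0.010
  14 -16 2  0.004
```

View pics/w22.png

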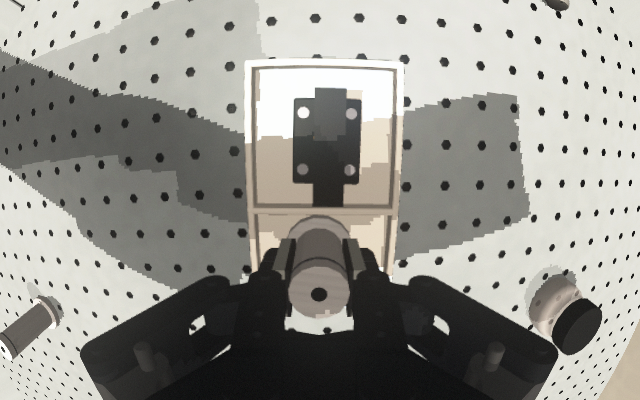

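```bash
python3 -m handwheel '-1 1 -10 1 0 0 -0.01;-1 1 -5 0 0 0 0;-1 1 0 0 0 0 0'
python3 -c "
from h import *
plan(611.6,-243,26,-2.5)
"
```

```text
clock: 28.05
eef_pos: [612.8, -242.7, 41.0]
tool_rot: [-0.738, 1.568, -0.776]
force: [0.6, -0.2, -1.8]
width: 23.1
at [ 612.8 -242.7   41. ] ang -2.2 turn -0.3 n 1 tilt [ 1.     0.002 -0.002] t 28.05 w 23.1 F [ 0.6 -0.2 -1.8] j1 0.64 j7 -0.24
  level wy 0.002 wz 0.002
  15 -0 -1  0.006
```

```bash
python3 -m handwheel '-1 7 0 -1 0 0 0;-1 5 0 0 0 0 0'; python3 -m handwheel '-1 3 0 0 0 0 0';python3 -m handwheel '-1 3 0 0 0 0 0'
```

```text
clock: 28.25
eef_pos: [612.7, -244.0, 30.1]
tool_rot: [-0.535, 1.564, -0.575]
force: [-0.6, 0.2, -1.3]
width: 23.1
clock: 28.35
eef_pos: [612.6, -244.2, 26.6]
tool_rot: [-0.544, 1.565, -0.584]
force: [-0.4, 0.2, -1.9]
width: 23.0
clock: 28.45
eef_pos: [612.5, -244.4, 24.1]
tool_rot: [-0.664, 1.565, -0.705]
force: [-7.6, 1.4, 30.3]
width: 23.3
```

Contact at z 24.1, as expected. I'll release, rise, and back away for the final checks.

```bash
python3 -m handwheel '0.4 -1 0 0 0 0 0;0.4 0 0 0 0 0 0;0.4 0 0 0 0 0 0;0.4 0 0 0 0 0 0;0.4 -8 0 0 0 0 0;0.4 -25 0 0 0 0 0;1 -45 0 0 0 0 0;1 -45 0 0 0 0 0;1 -40 0 0 0 0 0;1 0 0 0 0 0 0'
python3 -c "
from h import *
cv2.imwrite('pics/w23.png',get_image('wrist'))
"
python3 -m handwheel '1 -10 0 -40 0 0 0;1 -10 0 -40 0 0 0;1 -10 0 -40 0 0 0;1 -10 30 -30 0 0 0;1 -10 30 -30 0 0 0;1 0 0 0 0 0 0'
python3 -c "
from h import *
for n in('top','side'): cv2.imwrite(f'pics/{n}1.png',get_image(n))
a=cv2.imread('pics/top1.png');s=cv2.imread('pics/side1.png')
cv2.imwrite('pics/top1c.png',cv2.resize(a[110:300,140:480],None,fx=2.3,fy=2.3,interpolation=cv2.INTER_CUBIC))
cv2.imwrite('pics/side1c.png',cv2.resize(s[120:385,220:440],None,fx=2.2,fy=2.2,interpolation=cv2.INTER_CUBIC))
print(ctrl.read_state()['eef_pos'],ctrl.read_state()['clock'])
"
```

```text
clock: 29.45
eef_pos: [611.8, -242.2, 194.7]
tool_rot: [-0.42, 1.567, -0.458]
force: [0.8, 0.4, 0.1]
width: 85.7
clock: 30.1
eef_pos: [421.0, -173.0, 237.4]
tool_rot: [2.964, 1.558, 2.923]
force: [1.3, -0.4, -0.0]
width: 85.4
[ 424.67505173 -176.27759558  237.07367629] 30.2
```

View pics/w23.png

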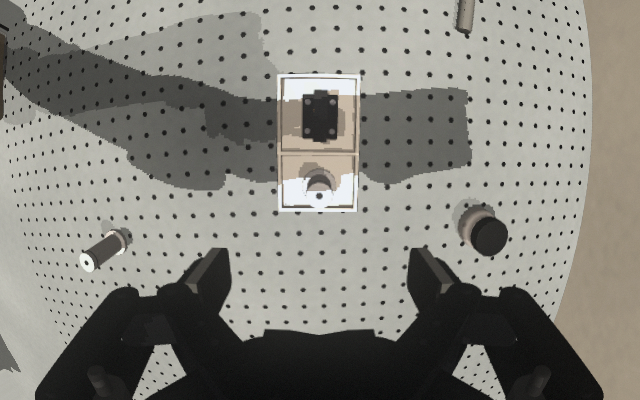

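View pics/top1c.png

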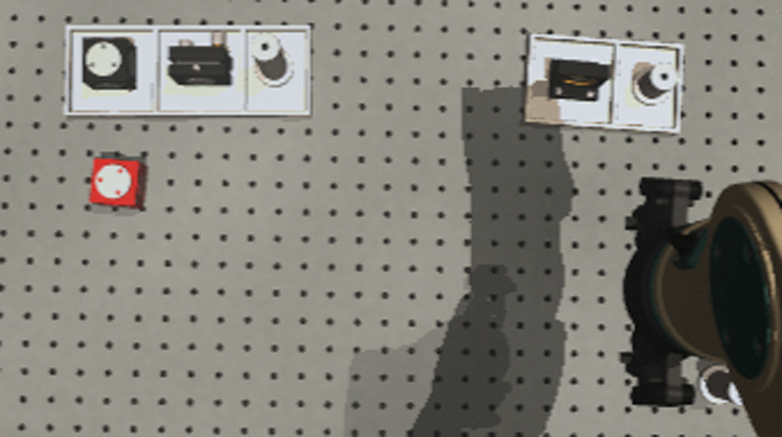

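View pics/side1c.png

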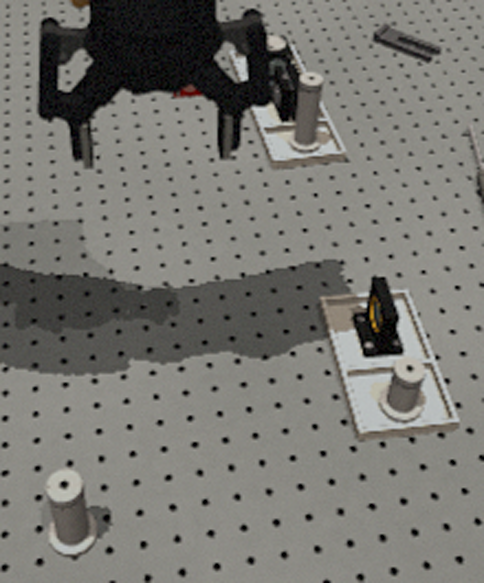

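Run:
```python
from h import *
t=cam('top')
for n,(u,v),z,C,yw in [('cube',(103,57),48,(615.3,183.7),.028),('mount',(200,66),54,(615.3,183.7),.028),('tall',(265,47),94,(615.3,183.7),.028),('lens',(576,82),12,(613.4,-203.2),-.044),('short',(663,77),54,(613.4,-203.2),-.044)]:
    p=plane(t,140+u/2.3,110+v/2.3,z); print(n,p.round(1),(Ro.from_euler('z',-yw).apply(p-[*C,0])).round(1))
st=ctrl.read_state(); print(st['clock'],st['force'].round(1),abs(st['qd']).max())
```

```text
cube [617.3 250.6  48. ] [ 3.8 66.8 48. ]
mount [610.3 164.1  54. ] [ -5.6 -19.4  54. ]
tall [620.  103.5  94. ] [  2.5 -80.3  94. ]
lens [ 612.9 -176.7   12. ] [-1.7 26.5 12. ]
short [ 611.3 -246.7   54. ] [ -0.2 -43.6  54. ]
30.2 [ 0.1 -1.6 -0.9] 0.05557246174596389
```

All five are inside the limits, and the middle post is at its old pixel in the side view. Handing in.

```bash
python3 -c "
from cell import ctrl
print(ctrl.finish_job())"
```

```text
the job is handed in; nothing more can be done
None
```

I made up both kits and handed the job in at about 30 s of the 109 s allowed; the hand-in gives no verdict. In tray3, the cube is in the end large compartment, the mirror mount in the middle one and the tall post in the small one. In tray2, the lens holder is in the large compartment and the short post in the small one. I lowered each part until the wrist felt the floor (about 25–31 N), then opened the jaws.

The final pictures show all five parts upright and the arm clear of everything. The offsets below come from the top view, to a few millimetres:

| Part | Across the tray (x) from compartment centre | Along the tray (y) from compartment centre |
|---|---|---|
| Cube | +4 mm | −3 mm |
| Mirror mount | −6 mm | −9 mm |
| Tall post | +3 mm | 0 mm |
| Lens holder | −2 mm | −4 mm |
| Short post | 0 mm | −4 mm |

- **Left alone:** the middle post is at the same side-view pixel as at the start. I did not handle the red cube, and the last top view shows it still standing in front of tray3.
- **Disagreements:** the first top-view outline of the mirror mount was thrown off by shadow: its angle was about 10° out and its position about 6 mm out. I used the wrist view instead. In the final top view the mount reads about 7 mm further along the tray than where the gripper released it. Both positions are well inside the tolerance.

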